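# Prop the menu stand open and back it with chilling stones

## Robot

A 6-joint arm with a two-finger parallel gripper is mounted at the origin on the work surface. World frame = base frame: x ahead of the robot, y to its left, z up, the work surface at z = 0. Lengths are in m, angles in rad, forces in N, time in s.
With the tool pointing down it reaches from about 0.275 to 0.725 m from the base axis. Payload 15.9 kg.
Tool frame: the origin (TCP) lies between the finger pads; the fingertips stand 8 mm ahead of it and the grasp point (between the pads) lies 11 mm behind it; z points along the fingers, y is the line along which they close (so a half turn about z gives the same grasp; the last joint's range is limited). The gripper opens to 85 mm and grips with 20 to 120 N. Pads are 22 mm wide; open, the fingers measure 114 mm over their backs; the gripper's body (76 mm by 85 mm) begins 54 mm behind the grasp point. The pads swing forward as they close: fully open they stand 13 mm farther back than shut.
Start: joints at [-1.102, 0.213, -0.034, 1.323, 0, 1.571], TCP at [0.226, -0.446, 0.239] pointing down, gripper open.
Joint ranges: [-2.98, 2.98], [-0.74, 1.72], [-1.14, 1.35], [-2.1, 2.04], [-1.57, 1.44], [-3.14, 3.14]. Speed limits (rad/s): [1.89, 1.89, 2.39, 2.57, 3.14, 3.14].

## Interface

Orientations are given as a rotation vector (axis times angle).
In Python, from bench import sense, optics, r gives the robot as it stands. The module is installed in compiled form; this text tells all that it offers.
- The arm moves only by the tool step_arm, never from a script. Its argument "increments" is a list that holds one entry, the list of rows, each a list of 4 numbers: the shift along the tool's x, y, z in cm, then the turn about the tool's z in degrees. A call has 1 to 10 rows; each row is the pose to reach, as a shift and turn from the pose commanded when the call began, along the tool's axes at that moment; what a row does not reach only later rows make up. A row lasts 1/12 s, in which the tool goes at most 41.7 mm and 7.16 degrees, less where a joint would pass 70% of its speed; a pose out of reach is approached as far as the arm can. A call with a gripper value outside its range is refused whole. "fingers" is the opening in per cent of the stroke, from 0 (shut) to 100 (fully open), set as the call begins (left out, the last holds). The fingers move at their own pace and stop on an object; "grip_force" is the grip in N (left out, the last holds). Time passes only in rows, so rows that repeat a pose let the fingers close. It gives the time, the measured TCP pose, the force, the opening and the grip force at its end, in the units of the state.
- sense(): the state, without advancing time (a new reading comes with each control period).
- optics.read_camera(name): name is "scene" or "side" or "wrist"; returns a dict with "frame" (400x640x3 uint8, red, green, blue), "fovy" (degrees; the focal length in pixels is half the picture's height over the tangent of half this angle, whatever the lens; pixels are square), "cx", "cy" (the principal point, pixels), "position" and "rotation" of the camera in the world; the wrist camera has in their place "T_tool_cam" (4x4, takes a point from camera to tool coordinates, whose origin is the TCP and whose axes are the flange's). Camera axes: x right, y down, z forward; pixel columns grow to the right and rows downward; lengths in m; the calibration is good to about 2 mm. A picture is of the moment at which its call begins: read the wrist's pose just before it. There is no depth.
- r.finish_job(): hands the job in; it is judged then, once.
The state is a dict: "clock": time; "joints": joint angles; "qvel": joint speeds; "effort": joint torques, N m; "eef_pos": TCP position; "orientation": TCP orientation; "wrist_force": force on the tool from outside, world axes, zero at the start; "torque": the same for the moment, N m; "opening": finger opening in m; "finger_force": force on a finger pad.
Only numpy, scipy, OpenCV 4.12 (cv2) and the standard library are available. Lean on these libraries where they do the work, as an engineer would, in place of code of your own. Each camera call takes 0.05 s, during which the arm holds its last target. There are 200 camera calls.

## Task

Get the menu stand ready: lift the carafe out of the way of its folded prop leg and stand it upright in the middle of the marble coaster, then swing the leg out until it hits its stop. Then lock the leg open with all the soapstone blocks: lay them flat in one straight row squarely behind the raised shoulder of the leg, on the side it would fold back to, the first block's 54 mm wide face flush on the leg and each next one slid up until the wide faces are in full contact with no gap. Do not tip the carafe or push it with the leg, and leave everything else on the cart where it is.

Things in the scene. Friction and masses are not known exactly. Their poses are not given: they have to be found in the camera images.
- leg_hinge (a point): the menu stand's upright hinge axis, 20 mm above the cart top; axes of the fixed stand: z up, x along its panel, y towards the panel. Panel: dark lacquered board on edge, 10 mm thick, 172 mm tall, from 85 mm on the -x side of the hinge to 70 mm on the +x side, at y = 11 to 21 mm
- prop_leg (a joint): angle of the prop leg about the vertical hinge, rad: 0 = folded, pointing along the stand's -x; grows anticlockwise seen from above up to the stop at 1.571, where the leg points along the stand's -y, square to the panel. Starts ajar at 0.08 to 0.35, turns with light friction (0.12 N m), stays where it is left
- leg_end (a point): middle of the leg's free end, 172 mm from the hinge, 21 mm above the cart top. The leg is a brass plate on edge, 8 mm thick, from 2 to 40 mm above the cart top; folded, this end stands out 87 mm past the panel's end, so it can be pushed open there from behind (the panel's side)
- leg_pad (a point): on the leg's face that the blocks go against (18 mm up, 110 mm from the hinge), below the leg's raised shoulder (54 mm wide, 58 mm tall). Axes turn with the leg: y points square out of that face, as the row runs (the stand's -x when the leg is at its stop); x along the leg towards the hinge. It is the side the leg is pushed from and would fold back to
- carafe_c (a point): short glass carafe, 110 mm tall, standing in the leg's way; this point is its centre, 55 mm above its base, z up. Belly 62 mm across, base 58 mm, round neck 36 mm across from 70 to 104 mm above the base, then a lip 40 mm across; about 0.3 kg
- coaster_top (a point): middle of the top of the round marble coaster, 100 mm across, 6 mm thick, no rim, fixed to the cart top
- stone1_c (a point): soapstone chilling block, dark grey, 30 x 54 x 36 mm (its own x, y, z), flat polished faces, lying with z up; this point is its centre, 18 mm above its underside; about 0.16 kg. Identical to the other blocks; two to four of them are there in a given run (absent ones read None)
- stone2_c (a point): soapstone chilling block, dark grey, 30 x 54 x 36 mm (its own x, y, z), flat polished faces, lying with z up; this point is its centre, 18 mm above its underside; about 0.16 kg. Identical to the other blocks; two to four of them are there in a given run (absent ones read None)
- stone3_c (a point): soapstone chilling block, dark grey, 30 x 54 x 36 mm (its own x, y, z), flat polished faces, lying with z up; this point is its centre, 18 mm above its underside; about 0.16 kg. Identical to the other blocks; two to four of them are there in a given run (absent ones read None)
- stone4_c (a point): soapstone chilling block, dark grey, 30 x 54 x 36 mm (its own x, y, z), flat polished faces, lying with z up; this point is its centre, 18 mm above its underside; about 0.16 kg. Identical to the other blocks; two to four of them are there in a given run (absent ones read None)
- jigger: steel jigger standing among the blocks, 42 mm across, 70 mm tall; origin under its foot. Not to be moved, like the canister, bottles, bucket and tumblers at the back and right, and the wine key and brass stopper near the robot
Things that resemble listed ones, but are neither listed nor needed, are in the scene too. What is shaped like the part that bears carafe_c but green or turquoise is not meant. Leave any brown or turquoise look-alike of the part that bears stone3_c alone.

How it is judged:
By the outcome, as a careful person would: the job done as asked, in the order asked, and still so for the second after the job is handed in, with the robot touching nothing.
Of stone1, stone2, stone3, stone4 only 2 to 4 are there at a start; the rules pass over those that are not, and their reading is None.
At some moment in a run one of stone1, stone2, stone3, stone4 may be knocked a few centimetres aside while the robot is not near it.
It also fails if it takes over 210 s, if anything falls off the work surface, if the arm or the gripper's body presses on something with over 40 N, if the wrist force passes 120 N, or if a joint passes its speed limit or range.

## Working session

There is one attempt and no reset: what is moved stays moved. The work goes in short steps, Python scripts to look and compute and a tool call to move; the robot and the scene stay as the last step left them, time stands still between calls to the robot, and variables do not carry over. Pictures are saved under pics/ and viewed, at most 14 in all, crops included, and the job is handed in when it is done.

Besides the shell and the picture viewer there is one more tool, called by a JSON object that holds its "name" and its "arguments", one argument or row to a line. step_arm: Moves the arm, as the interface text tells. Its arguments: {"type":"object","properties":{"increments":{"type":"array","items":{"type":"array","items":{"type":"array","items":{"type":"number"}}}},"fingers":{"type":"number"},"grip_force":{"type":"number"}},"required":["increments"]}

```bash
mkdir -p pics; ls; cat > h.py <<'E'
import numpy as np, cv2
from scipy.spatial.transform import Rotation as R
from bench import sense, optics, r
def cam(name):
    s=sense(); c=optics.read_camera(name); f=200/np.tan(np.radians(c['fovy'])/2)
    if name=='wrist':
        T=np.eye(4);T[:3,:3]=R.from_rotvec(s['orientation']).as_matrix();T[:3,3]=s['eef_pos']
        T=T@np.array(c['T_tool_cam']);P,Q=T[:3,3],T[:3,:3]
    else:
        P=np.array(c['position']);Q=np.array(c['rotation'])
        if Q.shape!=(3,3): Q=R.from_rotvec(Q).as_matrix()
    return dict(img=cv2.cvtColor(c['frame'],cv2.COLOR_RGB2BGR),f=f,cx=c['cx'],cy=c['cy'],P=P,Q=Q)
def ray(c,u,v):
    return c['Q']@np.array([(u-c['cx'])/c['f'],(v-c['cy'])/c['f'],1])
def hit(c,u,v,z):
    d=ray(c,u,v); return c['P']+d*(z-c['P'][2])/d[2]
def proj(c,p):
    q=c['Q'].T@(np.array(p)-c['P']); return np.array([c['cx']+c['f']*q[0]/q[2],c['cy']+c['f']*q[1]/q[2]])
def save(c,n,box=None,k=1):
    im=c['img']
    if box: im=im[box[1]:box[3],box[0]:box[2]]
    cv2.imwrite('pics/'+n,cv2.resize(im,None,fx=k,fy=k,interpolation=cv2.INTER_CUBIC))
E
python3 - <<'E'
from h import *
import pickle
for n in ['scene','side','wrist']:
    c=cam(n); save(c,n+'0.png'); pickle.dump(c,open(n+'0.pkl','wb')); print(n,c['P'],c['Q'].round(3).tolist(),c['f'],c['cx'],c['cy'])
s=sense();print(s)
E
```

```text
pics
scene [1.28753399 0.06229944 0.79464254] [[-0.099, 0.683, -0.723], [0.995, 0.066, -0.075], [-0.004, -0.727, -0.687]] 500.58299089760044 321.12605193816086 192.87233080884167
side [0.1591385  0.78502327 0.86615681] [[-0.913, -0.261, 0.315], [-0.408, 0.62, -0.67], [-0.02, -0.74, -0.672]] 444.8885539385934 328.59202786969047 196.0004690633364
wrist [ 0.2907429  -0.41210241  0.37364188] [[0.451, -0.854, -0.259], [-0.892, -0.432, -0.13], [-0.0, 0.29, -0.957]] 281.1095538934366 320.38342269749484 203.54971714675108
{'clock': 0.15, 'joints': array([-1.10203285e+00,  2.13264294e-01, -3.48356248e-02,  1.32346596e+00,
        5.42647770e-06,  1.57080026e+00]), 'qvel': array([-0.00141975, -0.00336709,  0.00204939, -0.00151515, -0.00036124,
       -0.00071461]), 'effort': array([-1.01693648e-03, -6.86418414e+01,  4.87241077e+01,  1.34711713e-02,
       -3.01898444e-05, -1.82995490e-05]), 'eef_pos': array([ 0.22579848, -0.44587593,  0.23895073]), 'orientation': array([-3.05496773e+00, -7.29428596e-01,  2.72383592e-04]), 'wrist_force': array([-0.82632461,  0.05316522, -0.08578492]), 'torque': array([-0.0022362 , -0.03888236, -0.02827706]), 'finger_force': 0.0, 'opening': 0.08519033941957663}
```

View pics/scene0.png

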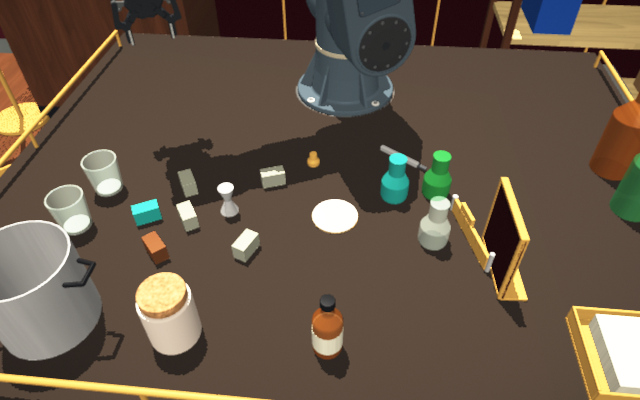

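View pics/side0.png

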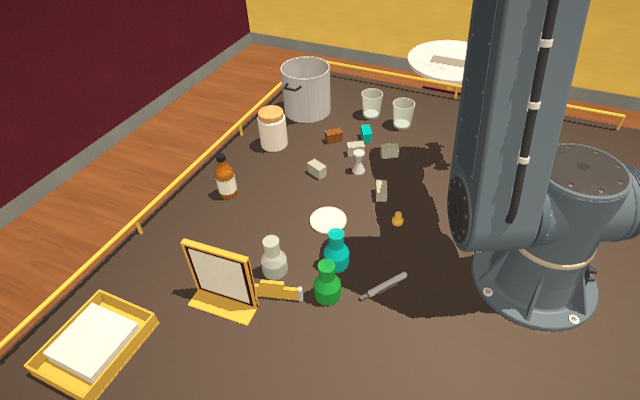

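The scene view shows four grey block candidates at (188,183), (188,216), (246,245) and (273,177). The turquoise (147,212) and brown (155,248) ones are look-alikes. The clear carafe is at (434,225), with turquoise (395,180) and green (437,178) decoys. The coaster is at (335,215), and the leg runs from (456,200) to (490,262). The side view matches: carafe (273,260), coaster (328,220).

```bash
python3 - <<'E'
from h import *
import pickle
a=pickle.load(open('scene0.pkl','rb')); b=pickle.load(open('side0.pkl','rb'))
A=cv2.resize(a['img'][140:310,370:540],None,fx=3.4,fy=3.4,interpolation=cv2.INTER_CUBIC)
cv2.imwrite('pics/standA.png',A)
save(b,'standB.png',(170,220,350,340),4.4)
E
```

```text
(no output)
```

View pics/standA.png

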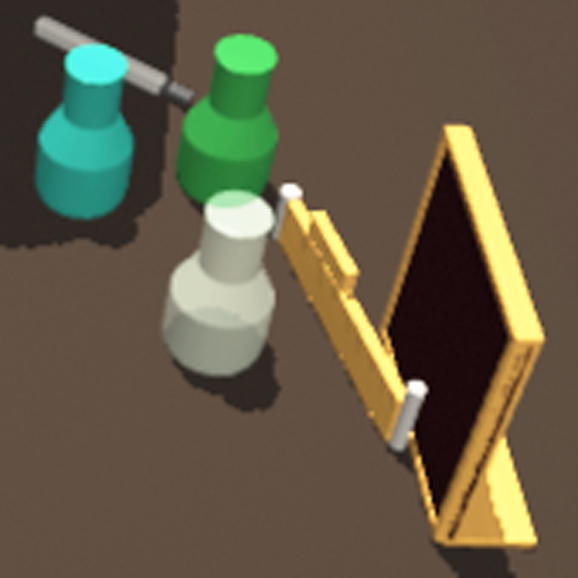

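View pics/standB.png

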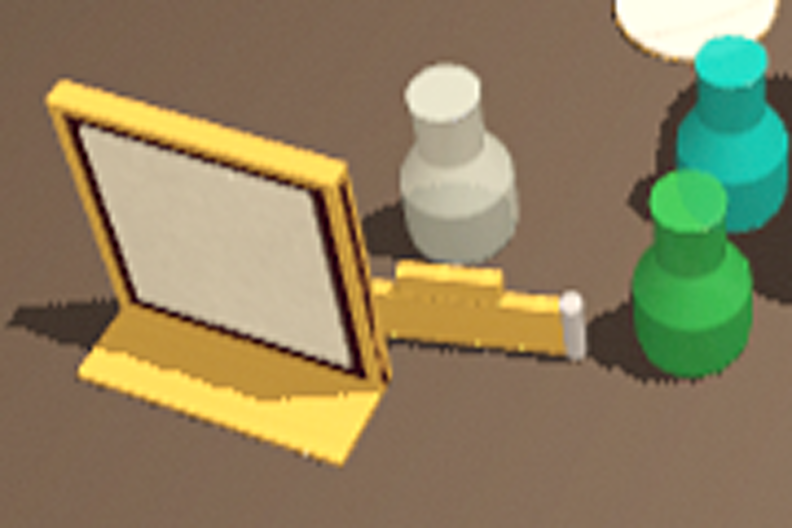

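```bash
python3 - <<'E'
from h import *
import pickle
a=pickle.load(open('scene0.pkl','rb')); b=pickle.load(open('side0.pkl','rb'))
A=lambda u,v,z:hit(a,370+u/3.4,140+v/3.4,z)[:3]
B=lambda u,v,z:hit(b,170+u/4.4,220+v/4.4,z)[:3]
def tri(pa,pb):
    d1=ray(a,*pa);d2=ray(b,*pb);M=np.c_[d1,-d2];t=np.linalg.lstsq(M,b['P']-a['P'],rcond=None)[0]
    x=a['P']+d1*t[0];y=b['P']+d2*t[1];return (x+y)/2,np.linalg.norm(x-y)
ca=lambda u,v:(370+u/3.4,140+v/3.4); cb=lambda u,v:(170+u/4.4,220+v/4.4)
print('panel top front corners scene',A(447,128,.172),A(512,341,.172), 'back',A(468,127,.172),A(542,338,.172))
print('panel top side: ',B(66,80,.172),B(346,162,.172),B(50,95,.172),B(325,183,.172))
print('hinge top/bot',A(416,386,.042),A(416,386,.046),A(399,445,.0))
print('end',A(290,188,.042),B(572,295,.042), tri(ca(290,188),cb(572,295)))
print('shoulder',A(320,213,.058),A(355,270,.058),B(398,265,.058),B(502,273,.058))
print('clear top',A(239,213,.110),B(444,92,.110),tri(ca(239,213),cb(444,92)))
print('green top',A(246,53,.110),B(690,200,.110))
print('turq top',A(96,64,.110),B(732,62,.110))
# coaster + blocks
for n,c in (('A',a),('B',b)):
    hsv=cv2.cvtColor(c['img'],cv2.COLOR_BGR2HSV)
    m=((hsv[...,2]>225)&(hsv[...,1]<60)).astype(np.uint8)
    k,l,st,ce=cv2.connectedComponentsWithStats(m)
    for i in range(1,k):
        if 200<st[i,4]<3000: print(n,'white',st[i],hit(c,*ce[i],.006))
    m=((hsv[...,2]>90)&(hsv[...,1]<60)).astype(np.uint8)
    k,l,st,ce=cv2.connectedComponentsWithStats(m)
    for i in range(1,k):
        if 120<st[i,4]<700: print(n,'grey',st[i],ce[i].round(1),hit(c,*ce[i],.02).round(3))
# blocks crop
X=cv2.resize(a['img'][150:270,120:300],None,fx=4.4,fy=4.4,interpolation=cv2.INTER_CUBIC);cv2.imwrite('pics/blkA.png',X)
E
```

```text
panel top front corners scene [0.55818764 0.32578174 0.172     ] [0.71324553 0.33206263 0.172     ] back [0.55624669 0.33738593 0.172     ] [0.70988581 0.34685337 0.172     ]
panel top side:  [0.71045649 0.33246089 0.172     ] [0.5585842  0.32319438 0.172     ] [0.71147865 0.34339209 0.172     ] [0.56086379 0.33762693 0.172     ]
hinge top/bot [0.63331711 0.32763133 0.042     ] [0.63679402 0.32622119 0.046     ] [0.6429959  0.32603007 0.        ]
end [0.47439572 0.27168122 0.042     ] [0.47968551 0.26680796 0.042     ] (array([0.47832103, 0.27006229, 0.04613707]), np.float64(0.0012990815016518452))
shoulder [0.51256665 0.28351295 0.058     ] [0.5597778  0.29905434 0.058     ] [0.5635859  0.29533747 0.058     ] [0.5123008 0.2787899 0.058    ]
clear top [0.57170451 0.22173801 0.11      ] [0.57218119 0.22147275 0.11      ] (array([0.57201852, 0.22167824, 0.1102914 ]), np.float64(2.2248495848487823e-05))
green top [0.42455751 0.23670905 0.11      ] [0.4255119 0.2361337 0.11     ]
turq top [0.44461853 0.14180695 0.11      ] [0.44299295 0.14364655 0.11      ]
A white [ 97 178  24  16 280] 
[... 987 characters left out ...]
  25 443] [326.8 344.2] [0.845 0.025 0.02 ]
B white [ 408   40   59   41 1679] [ 0.48429156 -1.06056977  0.006     ]
B white [310 207  36  26 724] [0.52692454 0.01326824 0.006     ]
B grey [361  88  22  31 558] [371.3 102.3] [ 0.619 -0.586  0.02 ]
B grey [393  97  22  33 602] [402.6 112.3] [ 0.493 -0.563  0.02 ]
B grey [347 140  18  35 427] [356.7 155.5] [ 0.551 -0.265  0.02 ]
B grey [381 143  18  16 228] [389.2 150.4] [ 0.465 -0.33   0.02 ]
B grey [307 158  19  21 248] [316.7 168.1] [ 0.64 -0.16  0.02]
B grey [217 177  20  17 206] [227.  186.6] [0.845 0.019 0.02 ]
B grey [376 180  11  22 216] [380.9 190.2] [ 0.427 -0.139  0.02 ]
B grey [359 271  48  30 355] [384.2 285.3] [0.311 0.172 0.02 ]
```

View pics/blkA.png

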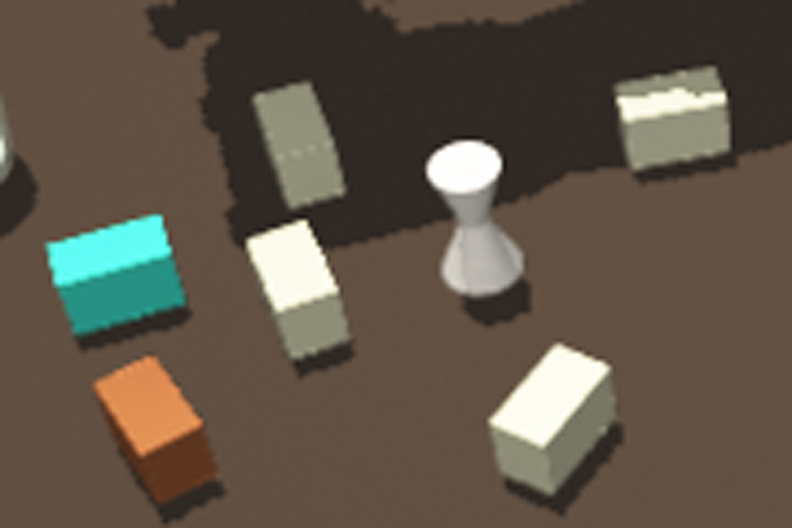

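The crop shows the four grey stones' outlines (the two on the left nearly parallel), with the jigger between them and the turquoise and brown decoys at left. The clear carafe at scene (434,225) triangulates cleanly to (0.572, 0.222), so I can move.

```bash
cat >> h.py <<'E'
def go(x,y,z,yaw=None):
    """print shift (cm, tool axes) and turn (deg); yaw = world angle (deg) of tool y, mod 180"""
    s=sense();M=R.from_rotvec(s['orientation']).as_matrix()
    d=M.T@(np.array([x,y,z])-s['eef_pos'])*100
    cur=np.degrees(np.arctan2(M[1,1],M[0,1])); t=0
    if yaw is not None: t=-((yaw-cur+90)%180-90)
    print('shift cm',d.round(2),'turn',round(t,1),'| yaw',cur.round(2),'q6',np.degrees(s['joints'][5]).round(1),'tilt',M[:,2].round(4))
E
python3 - <<'E'
from h import *
go(.572,.2217,.2)
go(.572,.2217,.2,92.9)
E
```

```text
shift cm [ 61.05 -43.91   3.93] turn 0 | yaw -63.14 q6 90.0 tilt [-3.e-04  7.e-04 -1.e+00]
shift cm [ 61.05 -43.91   3.93] turn 24.0 | yaw -63.14 q6 90.0 tilt [-3.e-04  7.e-04 -1.e+00]
```

{"name": "step_arm", "arguments": {
  "increments": [
    [[3,-2.2,0,2],[6,-4.4,0.2,4],[9,-6.5,0.5,6],[12.2,-8.7,0.8,8],[15.3,-11,1,10],[18.3,-13.2,1.2,12],[21.4,-15.4,1.4,14],[24.4,-17.6,1.6,16],[27.5,-19.8,1.8,18],[30.5,-22,2,20]]
  ],
  "fingers": 100
}}

```text
clock: 0.98
eef_pos: [0.399, -0.1101, 0.2193]
orientation: [3.136, 0.185, 0.0]
wrist_force: [1.4, -0.7, -0.5]
opening: 0.0855
finger_force: 0.0
```

```bash
python3 - <<'E'
from h import *
go(.572,.2217,.2,92.9)
E
```

```text
shift cm [ 21.09 -30.91   1.93] turn 3.9 | yaw -83.24 q6 157.8 tilt [ 2.e-04 -1.e-04 -1.e+00]
```

{"name": "step_arm", "arguments": {
  "increments": [
    [[2.1,-3.1,0,-7],[4.2,-6.2,0,-14],[6.3,-9.3,0,-21],[8.4,-12.4,0,-28],[10.5,-15.5,0,-35],[12.7,-18.6,0,-42],[14.8,-21.7,0,-49],[16.9,-24.8,0,-56],[19,-28,0,-63],[20,-29.5,0,-70]]
  ]
}}

```text
clock: 1.82
eef_pos: [0.5628, 0.2084, 0.2184]
orientation: [-2.453, -1.962, 0.0]
wrist_force: [1.2, -0.1, -1.2]
opening: 0.085
finger_force: 0.0
```

```bash
python3 - <<'E'
from h import *
c=cam('wrist');save(c,'w1.png')
print(proj(c,[.572,.2217,.11]),proj(c,[.572,.2217,.0]))
go(.572,.2217,.2,92.9)
E
```

```text
[328.41532865 187.81726161] [326.08403044 167.23640231]
shift cm [1.37 0.61 1.8 ] turn 75.0 | yaw -12.05 q6 122.4 tilt [-9.e-04  6.e-04 -1.e+00]
```

View pics/w1.png

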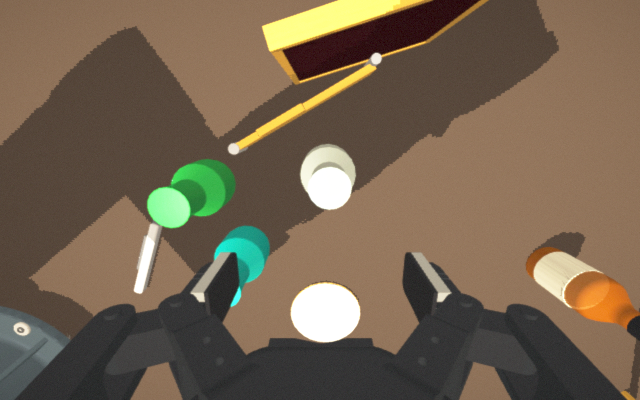

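The wrist view has the clear carafe's lip at (329,188), exactly where predicted. The leg pins are at (234,149) for the end and (376,59) for the hinge.

```bash
python3 - <<'E'
from h import *
c=cam('wrist')
for z in (.042,.046,.05): print(z,hit(c,376,59,z).round(4),hit(c,234,149,z).round(4),np.linalg.norm(hit(c,376,59,z)-hit(c,234,149,z)))
go(.572,.2217,.08)
E
```

```text
0.042 [0.6438 0.3261 0.042 ] [0.4787 0.2707 0.042 ] 0.1741558667288649
0.046 [0.6429 0.3256 0.046 ] [0.48   0.2708 0.046 ] 0.17191412460644717
0.05 [0.6421 0.325  0.05  ] [0.4812 0.271  0.05  ] 0.16967238248402955
shift cm [ 1.6   0.64 13.8 ] turn 0 | yaw -12.69 q6 122.9 tilt [-1.3e-03 -1.0e-04 -1.0e+00]
```

{"name": "step_arm", "arguments": {
  "increments": [
    [[0.5,0.2,2,0],[1.1,0.5,5,0],[1.37,0.61,8,0],[1.37,0.61,10,0],[1.37,0.61,12,0],[1.37,0.61,13.2,0],[1.37,0.61,13.8,0],[1.37,0.61,13.8,0]]
  ]
}}

```text
clock: 2.58
eef_pos: [0.5701, 0.2159, 0.0802]
orientation: [-2.462, -1.95, 0.003]
wrist_force: [-0.5, -0.1, 0.4]
opening: 0.0854
finger_force: 0.0
```

{"name": "step_arm", "arguments": {
  "increments": [
    [[0,0,0,0],[0,0,0,0],[0,0,0,0],[0,0,0,0],[0,0,0,0],[0,0,0,0],[0,0,0,0],[0,0,0,0]]
  ],
  "fingers": 0,
  "grip_force": 30
}}

```text
clock: 3.25
eef_pos: [0.5717, 0.2169, 0.0822]
orientation: [2.461, 1.952, 0.003]
wrist_force: [0.7, -1.0, 6.3]
opening: 0.0368
finger_force: 29.5
```

{"name": "step_arm", "arguments": {
  "increments": [
    [[0,0,-0.5,0],[0,0,-1.5,0],[0,0,-3,0],[0,0,-4.5,0],[0,0,-6,0],[0,0,-6,0]]
  ]
}}

```text
clock: 3.75
eef_pos: [0.5722, 0.2172, 0.1448]
orientation: [2.46, 1.952, 0.006]
wrist_force: [1.6, 0.6, -2.8]
opening: 0.0368
finger_force: 30.6
```

```bash
python3 - <<'E'
from h import *
c=cam('wrist');save(c,'w2.png',(160,60,560,360),1.6)
s=sense();print(s['wrist_force'],s['opening'])
print([hit(c,0,0,.1)])
go(.526,.009,.142,92.9)
E
```

```text
[-0.064208    0.0721581  -4.58315832] 0.036622868877993785
[array([0.43190692, 0.38973361, 0.1       ])]
shift cm [-21.3    0.27   0.07] turn 74.0 | yaw -13.14 q6 123.9 tilt [ 2.5e-03  9.0e-04 -1.0e+00]
```

View pics/w2.png

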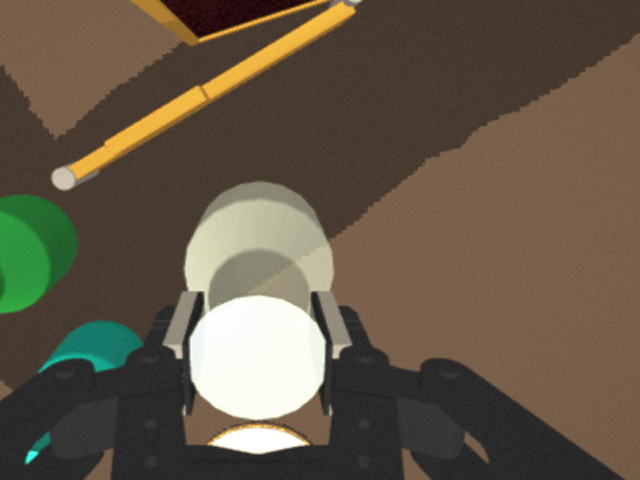

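The carafe is held upright with its lip at about (321,282) in the full frame, well clear of the leg.

{"name": "step_arm", "arguments": {
  "increments": [
    [[-1,0,0,0],[-3,0.1,0,0],[-6,0.1,0,0],[-9,0.2,0,0],[-12,0.2,0,0],[-15,0.2,0,0],[-18,0.3,0,0],[-20,0.3,0,0],[-21,0.3,0,0],[-21.3,0.3,0,0]]
  ]
}}

```text
clock: 4.63
eef_pos: [0.5244, 0.0069, 0.1406]
orientation: [-2.462, -1.95, 0.002]
wrist_force: [-0.5, 0.1, -4.2]
opening: 0.0364
finger_force: 30.6
```

```bash
python3 - <<'E'
from h import *
c=cam('wrist')
s=sense();z=s['eef_pos'][2]-.0822+.110
g=cv2.cvtColor(c['img'],cv2.COLOR_BGR2HSV)
m=((g[...,2]>215)&(g[...,1]<50)).astype(np.uint8);m[:,:250]=0;m[:,400:]=0
k,l,st,ce=cv2.connectedComponentsWithStats(m)
for i in range(1,k):
    if st[i,4]>100:print(st[i],ce[i],hit(c,*ce[i],z)-s['eef_pos'])
print('by eye',hit(c,321,282,z)-s['eef_pos'])
a=cam('scene');g=cv2.cvtColor(a['img'],cv2.COLOR_BGR2HSV);save(a,'s2.png')
go(.526,.009,.087)
E
```

```text
[ 270  164  101   79 4746] [311.88453434 205.2920354 ] [0.00482692 0.04018053 0.0278    ]
[ 279  245   84   78 5238] [320.43088965 282.98491791] [2.04143268e-05 5.02822792e-03 2.78000000e-02]
by eye [0.00037281 0.00544691 0.0278    ]
shift cm [0.06 0.08 5.39] turn 0 | yaw -13.18 q6 104.1 tilt [-7.e-04  2.e-04 -1.e+00]
```

{"name": "step_arm", "arguments": {
  "increments": [
    [[0,0.1,1,0],[0,0.1,2.5,0],[0,0.1,4,0],[0,0.1,4.7,0],[0,0.1,5.1,0],[0,0.1,5.2,0],[0,0.1,5.2,0]]
  ]
}}

```text
clock: 5.32
eef_pos: [0.5266, 0.0088, 0.0893]
orientation: [-2.46, -1.953, -0.0]
wrist_force: [0.1, 0.1, -3.5]
opening: 0.0364
finger_force: 30.6
```

```bash
python3 - <<'E'
from h import *
s=sense();print(s['eef_pos'],s['wrist_force'])
E
```

```text
[0.52660947 0.00877633 0.08933135] [ 0.07107264  0.09028442 -3.53074044]
```

{"name": "step_arm", "arguments": {
  "increments": [
    [[0,0,0.05,0],[0,0,0.1,0],[0,0,0.15,0],[0,0,0.15,0]]
  ]
}}

```text
clock: 5.65
eef_pos: [0.527, 0.0084, 0.0883]
orientation: [2.461, 1.952, 0.002]
wrist_force: [0.2, 0.9, 1.1]
opening: 0.0364
finger_force: 30.7
```

Contact (force went from −4 to +1). Open and lift.

{"name": "step_arm", "arguments": {
  "increments": [
    [[0,0,0,0],[0,0,0,0],[0,0,0,0],[0,0,0,0],[0,0,0,0],[0,0,-1,0],[0,0,-3,0],[0,0,-6,0],[0,0,-9,0],[0,0,-10,0]]
  ],
  "fingers": 100
}}

```text
clock: 6.48
eef_pos: [0.5278, 0.0084, 0.1926]
orientation: [2.459, 1.951, 0.006]
wrist_force: [1.2, 0.1, 0.4]
opening: 0.0857
finger_force: 0.0
```

```bash
python3 - <<'E'
from h import *
b=cam('side');a=cam('scene')
save(b,'b3.png',(160,130,440,330),2.2); print(sense()['opening'])
cv2.imwrite('pics/x.png',a['img'])
go(.494,.300,.19,-22+90)
E
```

```text
0.0852579503420385
shift cm [27.63 -9.91  0.03] turn -81.1 | yaw -13.14 q6 104.1 tilt [ 4.2e-03  1.0e-04 -1.0e+00]
```

View pics/b3.png

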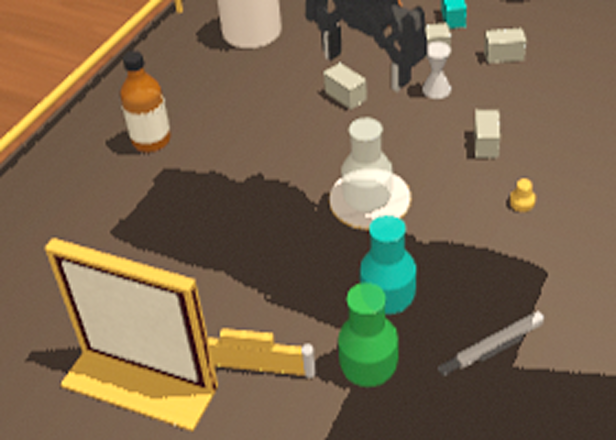

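The side view shows the carafe upright on the coaster (~(366,165) in the crop). I'll check its centring numerically.

```bash
python3 - <<'E'
from h import *
import pickle
b=cam('side')
save(b,'x2.png')
lip=(160+366/2.2,130+127.5/2.2); print('lip',hit(b,*lip,.116))
c=hit(b,160+371/2.2,130+198/2.2,.006);print('coaster now',c)
go(.494,.300,.19,68)
E
```

```text
lip [0.52788415 0.01139108 0.116     ]
coaster now [0.52193982 0.01589864 0.006     ]
shift cm [27.64 -9.84 -0.14] turn -81.1 | yaw -13.14 q6 104.1 tilt [ 0.0018  0.     -1.    ]
```

```bash
python3 - <<'E'
from h import *
go(.491,.306,.19,18.5)
E
```

```text
shift cm [ 28.16 -10.27  -0.14] turn -31.6 | yaw -13.14 q6 104.1 tilt [ 0.0018  0.     -1.    ]
```

{"name": "step_arm", "arguments": {
  "increments": [
    [[3.5,-1.3,0,-4],[7,-2.6,0,-8],[10.5,-3.9,0,-12],[14,-5.1,0,-16],[17.5,-6.4,0,-20],[21,-7.7,0,-24],[24,-8.8,0,-28],[27,-9.8,0,-31.6],[28.2,-10.3,0,-31.6],[28.2,-10.3,0,-31.6]]
  ],
  "fingers": 0
}}

```text
clock: 7.47
eef_pos: [0.489, 0.3087, 0.1862]
orientation: [-1.833, -2.55, 0.003]
wrist_force: [0.7, -0.8, 0.6]
opening: 0.0
finger_force: 0.0
```

```bash
python3 - <<'E'
from h import *
c=cam('wrist');save(c,'w4.png')
print(sense()['opening'])
print('leg end pred',proj(c,[.48,.2708,.046]),'hinge',proj(c,[.643,.3255,.046]), 'contact', proj(c,[.501,.278,.04]))
go(.491,.306,.03,18.5)
E
```

```text
-0.0002451721189797132
leg end pred [301.72260987 225.63401926] hinge [466.11824989 225.83809175] contact [322.89029604 223.47878446]
shift cm [-0.14  0.15 15.64] turn 0.0 | yaw 18.52 q6 103.6 tilt [-0.0018 -0.0013 -1.    ]
```

View pics/w4.png

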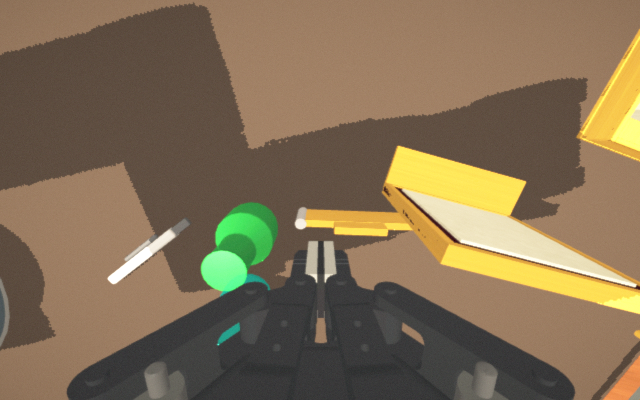

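The view shows the closed fingers behind the leg; the end pin is at (302,218) and the panel at right.

```bash
python3 - <<'E'
from h import *
c=cam('wrist');save(c,'w5.png');s=sense();print(s['eef_pos'],abs(s['qvel']).max())
g=cv2.cvtColor(c['img'],cv2.COLOR_BGR2HSV)
m=((g[...,2]>150)&(g[...,1]<60)).astype(np.uint8);m[:190]=0;m[240:]=0;m[:,:285]=0;m[:,325:]=0
k,l,st,ce=cv2.connectedComponentsWithStats(m)
for i in range(1,k): print(st[i],ce[i])
for z in (.036,.04,.046): print(hit(c,302,212,z))
print('tcp',proj(c,[.491,.306,.03]),proj(c,[.480,.2708,.046]))
E
```

```text
[0.4897907  0.30601794 0.18672587] 0.027362388854633674
[295 206  12  22 189] [300.65079365 217.0952381 ]
[0.47653593 0.28008404 0.036     ]
[0.47637908 0.28145305 0.04      ]
[0.4761438  0.28350656 0.046     ]
tcp [322.51808958 192.50282087] [301.88440839 224.02931176]
```

{"name": "step_arm", "arguments": {
  "increments": [
    [[0,0,3,0],[0,0,6,0],[0,0,9,0],[0,0,12,0],[0,0,14,0],[0,0,15.2,0],[0,0,15.6,0],[0,0,15.6,0]]
  ]
}}

```text
clock: 8.23
eef_pos: [0.4899, 0.3048, 0.0309]
orientation: [-1.838, -2.547, 0.003]
wrist_force: [-0.1, 0.5, 0.9]
opening: 0.0002
finger_force: 0.0
```

```bash
cat >> h.py <<'E'
def legpath(p0,p1,n,sd=.015,H=(.643,.3255),rad=.15,z=.03):
    s=sense();M=R.from_rotvec(s['orientation']).as_matrix();cur=np.degrees(np.arctan2(M[1,1],M[0,1]))
    for p in np.linspace(p0,p1,n+1)[1:]:
        d=np.array([-np.cos(p),-np.sin(p)]);nn=np.array([-np.sin(p),np.cos(p)])
        t=np.array([*(np.array(H)+rad*d+sd*nn),z]);sh=M.T@(t-s['eef_pos'])*100
        print([*sh.round(1).tolist(),round(float(-((np.degrees(p)-cur+90)%180-90)),0)])
E
python3 - <<'E'
from h import *
s=sense();print(s['eef_pos'],s['wrist_force'])
legpath(.28,.95,10)
E
```

```text
[0.48988689 0.30483714 0.03092841] [-0.1114182   0.54499308  0.87694353]
[-1.8, 0.1, 0.1, -2.0]
[-2.8, 0.1, 0.1, -5.0]
[-3.8, 0.1, 0.1, -9.0]
[-4.8, 0.2, 0.1, -13.0]
[-5.8, 0.4, 0.1, -17.0]
[-6.8, 0.6, 0.1, -21.0]
[-7.7, 0.9, 0.1, -25.0]
[-8.7, 1.3, 0.1, -28.0]
[-9.6, 1.7, 0.1, -32.0]
[-10.5, 2.2, 0.1, -36.0]
```

{"name": "step_arm", "arguments": {
  "increments": [
    [[-1.6,0.1,0.1,-2],[-2.8,0.1,0.1,-5],[-3.8,0.1,0.1,-9],[-4.8,0.2,0.1,-13],[-5.8,0.4,0.1,-17],[-6.8,0.6,0.1,-21],[-7.7,0.9,0.1,-25],[-8.7,1.3,0.1,-28],[-9.6,1.7,0.1,-32],[-10.5,2.2,0.1,-36]]
  ]
}}

```text
clock: 9.07
eef_pos: [0.5451, 0.2129, 0.0322]
orientation: [0.955, 2.992, 0.001]
wrist_force: [-1.6, -0.1, -0.6]
opening: 0.0001
finger_force: 0.5
```

```bash
python3 - <<'E'
from h import *
s=sense();print(s['eef_pos'],s['wrist_force'])
legpath(.95,1.59,9)
E
```

```text
[0.54513342 0.21293342 0.03216624] [-1.63126313 -0.14167063 -0.55967184]
[-1.0, -0.2, 0.2, -4.0]
[-2.1, -0.2, 0.2, -8.0]
[-3.1, -0.1, 0.2, -12.0]
[-4.2, 0.0, 0.2, -16.0]
[-5.2, 0.3, 0.2, -20.0]
[-6.3, 0.6, 0.2, -24.0]
[-7.3, 0.9, 0.2, -28.0]
[-8.2, 1.4, 0.2, -32.0]
[-9.2, 1.9, 0.2, -37.0]
```

{"name": "step_arm", "arguments": {
  "increments": [
    [[-1,-0.2,0.1,-4],[-2.1,-0.2,0.1,-8],[-3.1,-0.1,0.1,-12],[-4.2,0,0.1,-16],[-5.2,0.3,0.1,-20],[-6.2,0.6,0.1,-24],[-7.1,0.9,0.1,-28],[-7.8,1.2,0.1,-31],[-8.2,1.4,0.1,-33]]
  ]
}}

```text
clock: 9.82
eef_pos: [0.6205, 0.1766, 0.0312]
orientation: [0.067, 3.139, 0.0]
wrist_force: [-1.0, -0.7, -0.3]
opening: 0.0001
finger_force: 0.4
```

```bash
python3 - <<'E'
from h import *
s=sense();print(s['eef_pos'],s['wrist_force'],s['torque'])
p=s['eef_pos'];print('phi est', np.arctan2(.3255-p[1],.643-p[0]))
legpath(1.52,1.70,9)
E
```

```text
[0.62054188 0.17658647 0.03117381] [-0.95797238 -0.6613271  -0.32652427] [-0.11314296  0.13722864  0.05592773]
phi est 1.4211112130262393
[-0.3, -0.0, 0.1, -1.0]
[-0.6, -0.1, 0.1, -2.0]
[-0.9, -0.1, 0.1, -3.0]
[-1.2, -0.1, 0.1, -4.0]
[-1.5, -0.1, 0.1, -5.0]
[-1.8, -0.1, 0.1, -6.0]
[-2.1, -0.1, 0.1, -8.0]
[-2.4, -0.1, 0.1, -9.0]
[-2.7, -0.1, 0.1, -10.0]
```

{"name": "step_arm", "arguments": {
  "increments": [
    [[-0.3,0,0,-1],[-0.6,0,0,-2],[-0.9,0,0,-3],[-1.1,0,0,-4],[-1.2,0,0,-5],[-1.3,0,0,-5],[-1.4,0,0,-5],[-1.5,0,0,-5]]
  ]
}}

```text
clock: 10.48
eef_pos: [0.6342, 0.177, 0.0298]
orientation: [0.067, -3.141, -0.0]
wrist_force: [-1.2, 0.2, 1.2]
opening: -0.0003
finger_force: 0.4
```

{"name": "step_arm", "arguments": {
  "increments": [
    [[-0.1,0,0,0],[-0.2,0,0,0],[-0.3,0,0,0],[-0.35,0,0,0],[-0.4,0,0,0],[-0.45,0,0,0],[-0.5,0,0,0]]
  ]
}}

```text
clock: 11.07
eef_pos: [0.638, 0.1771, 0.0297]
orientation: [0.068, -3.139, -0.0]
wrist_force: [-14.7, 0.2, 9.9]
opening: 0.0002
finger_force: 7.1
```

At the stop (−15 N). Back off and up to look.

{"name": "step_arm", "arguments": {
  "increments": [
    [[1,0,0,0],[3,0,0,0],[5,0,-2,0],[7,0,-6,0],[9,0,-10,0],[11,0,-14,0],[13,0,-17,0],[14,0,-18,0],[14,0,-18,0],[14,0,-18,0]]
  ],
  "fingers": 100
}}

```text
clock: 11.9
eef_pos: [0.4998, 0.1713, 0.2105]
orientation: [-0.068, 3.139, 0.001]
wrist_force: [-0.1, 0.3, -0.1]
opening: 0.0853
finger_force: 0.0
```

```bash
python3 - <<'E'
from h import *
c=cam('wrist');c=cam('wrist');save(c,'w6.png');import pickle;pickle.dump(c,open('w6.pkl','wb'))
s=sense();print(s['eef_pos']);go(.6,.207,.2,92.9)
E
```

```text
[0.49948495 0.17097414 0.20859022]
shift cm [-10.2    3.17   0.85] turn -0.4 | yaw 92.46 q6 16.4 tilt [-1.2e-03 -5.0e-04 -1.0e+00]
```

View pics/w6.png

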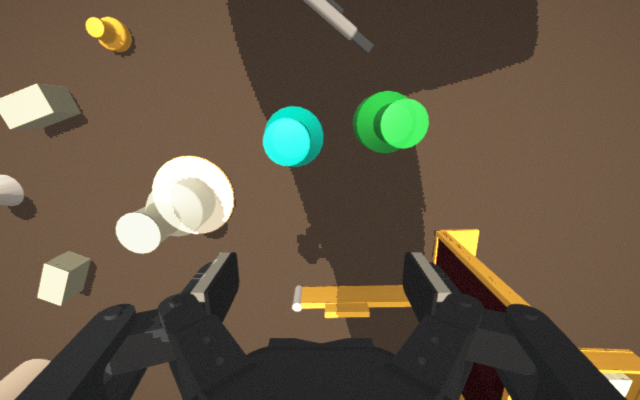

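The leg is square to the panel, with its face edge along v≈287 (u 300–405) and its shoulder at u 325–369, v 303–318. The carafe is on the coaster at left.

```bash
python3 - <<'E'
from h import *
import pickle
c=pickle.load(open('w6.pkl','rb'))
g=cv2.cvtColor(c['img'],cv2.COLOR_BGR2HSV)
m=((g[...,0]>12)&(g[...,0]<32)&(g[...,1]>150)&(g[...,2]>110)).astype(np.uint8)
us=np.arange(306,396,6);top=[];bot=[]
for u in us:
    v=np.where(m[270:330,u])[0]+270; top.append(v.min()); bot.append(v.max()+1)
print(list(zip(us,top,bot)))
P=np.array([hit(c,u,t,.002) for u,t in zip(us,top)]);print(P[[0,-1]].round(4)); k=np.polyfit(P[:,1],P[:,0],1);print('face line x=%.4f*y+%.4f'%tuple(k), 'x at .207',np.polyval(k,.207))
sh=[u for u in range(300,400) if m[312,u]];print('shoulder u',sh[0],sh[-1], hit(c,sh[0],315,.058),hit(c,sh[-1]+1,315,.058), hit(c,347,318,.058))
print('end top pin',hit(c,297,305,.046),hit(c,297,288,.002))
E
```

```text
[(np.int64(306), np.int64(287), np.int64(309)), (np.int64(312), np.int64(286), np.int64(309)), (np.int64(318), np.int64(286), np.int64(309)), (np.int64(324), np.int64(286), np.int64(317)), (np.int64(330), np.int64(286), np.int64(318)), (np.int64(336), np.int64(286), np.int64(318)), (np.int64(342), np.int64(286), np.int64(318)), (np.int64(348), np.int64(286), np.int64(318)), (np.int64(354), np.int64(286), np.int64(318)), (np.int64(360), np.int64(286), np.int64(318)), (np.int64(366), np.int64(286), np.int64(317)), (np.int64(372), np.int64(286), np.int64(308)), (np.int64(378), np.int64(286), np.int64(308)), (np.int64(384), np.int64(285), np.int64(308)), (np.int64(390), np.int64(285), np.int64(308))]
[[0.651  0.1577 0.002 ]
 [0.6428 0.2745 0.002 ]]
face line x=-0.0567*y+0.6590 x at .207 0.6472972621054771
shoulder u 324 369 [0.6518959 0.1822241 0.058    ] [0.64950199 0.23773815 0.058     ] [0.65500843 0.21028494 0.058     ]
end top pin [0.64810925 0.14857202 0.046     ] [0.6531502  0.14512815 0.002     ]
```

```bash
python3 - <<'E'
from h import *
go(.6,-.16,.22,93)
E
```

```text
shift cm [ -8.62 -33.5   -1.14] turn -0.5 | yaw 92.46 q6 16.4 tilt [-1.2e-03 -5.0e-04 -1.0e+00]
```

{"name": "step_arm", "arguments": {
  "increments": [
    [[-0.9,-3.5,-0.2,0],[-1.9,-7.4,-0.4,0],[-2.9,-11.3,-0.6,0],[-3.9,-15.2,-0.8,0],[-4.9,-19.1,-1,0],[-5.9,-23,-1.1,0],[-7,-27,-1.1,0],[-8,-31,-1.1,0],[-8.6,-33.5,-1.1,0],[-8.6,-33.5,-1.1,0]]
  ]
}}

```text
clock: 12.83
eef_pos: [0.6001, -0.165, 0.2178]
orientation: [0.06, -3.138, 0.0]
wrist_force: [0.8, 0.7, 0.1]
opening: 0.0856
finger_force: 0.0
```

```bash
cat >> h.py <<'E'
def stones(c,ztop=.036,lo=None,show=None):
    """top faces of grey blocks: bright + low saturation; min-area rect on z=ztop"""
    g=cv2.cvtColor(c['img'],cv2.COLOR_BGR2HSV)
    m=((g[...,2]>(lo or 215))&(g[...,1]<60)).astype(np.uint8)
    out=[]
    for k in cv2.findContours(m,cv2.RETR_EXTERNAL,cv2.CHAIN_APPROX_NONE)[0]:
        if cv2.contourArea(k)<150: continue
        w=np.array([hit(c,u,v,ztop)[:2] for u,v in k[:,0,:].astype(float)],np.float32)
        (x,y),(a,b),t=cv2.minAreaRect(w*1000)
        if a<b: t+=90;a,b=b,a     # t: world angle of long side
        if 40<a<75 and 20<b<48: out.append((round(x/1000,4),round(y/1000,4),round(a,1),round(b,1),round(t%180,1),k[:,0].mean(0).round()))
    return out
E
python3 - <<'E'
from h import *
cam('wrist');c=cam('wrist');save(c,'w7.png');import pickle;pickle.dump(c,open('w7.pkl','wb'))
for o in stones(c): print(o)
E
```

```text
(0.6373, -0.1593, 50.0, 28.8, 157.7, array([321., 217.]))
(0.5968, -0.5053, 47.6, 42.5, 164.2, array([ 18., 171.]))
(0.5691, -0.3019, 53.0, 29.1, 33.0, array([196., 155.]))
(0.5267, -0.2283, 41.4, 38.4, 161.0, array([264., 118.]))
(0.488, -0.4805, 47.8, 30.6, 164.2, array([12., 67.]))
(0.4656, -0.3324, 52.7, 29.0, 30.2, array([157.,  50.]))
(0.4264, -0.141, 53.2, 29.4, 111.2, array([348.,  17.]))
```

View pics/w7.png

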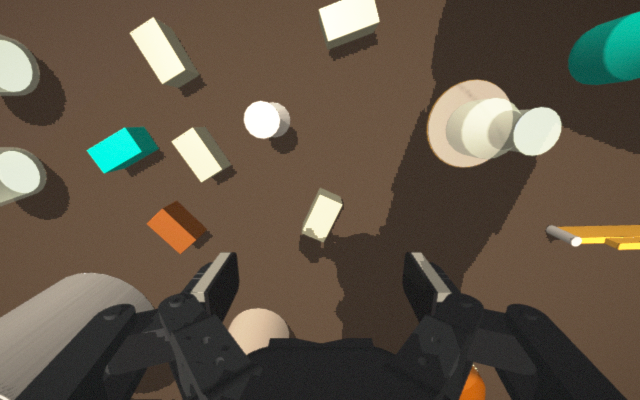

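All four grey blocks are visible from above: (321,217), (200,155), (163,52), (349,20). The jigger is at (265,119), the decoys are turquoise and brown, and the canister top is at (258,335).

```bash
python3 - <<'E'
from h import *
import pickle
c=pickle.load(open('w7.pkl','rb'))
for z in (.1,.13): print('canister',hit(c,258,310,z),hit(c,228,335,z))
go(.638,-.1594,.12,157.7);go(.638,-.1594,.016,157.7)
E
```

```text
canister [ 0.72127852 -0.22360495  0.1       ] [ 0.75473158 -0.25713011  0.1       ]
canister [ 0.69807018 -0.21666934  0.13      ] [ 0.72755654 -0.24621924  0.13      ]
shift cm [-3.88 -0.01  9.84] turn -65.4 | yaw 92.34 q6 -17.4 tilt [-2.9e-03  9.0e-04 -1.0e+00]
shift cm [-3.910e+00 -2.000e-02  2.024e+01] turn -65.4 | yaw 92.34 q6 -17.4 tilt [-2.9e-03  9.0e-04 -1.0e+00]
```

{"name": "step_arm", "arguments": {
  "increments": [
    [[-0.4,0,1,-7],[-0.8,0,2,-14],[-1.2,0,3,-21],[-1.6,0,4,-28],[-2,0,5,-35],[-2.4,0,6,-42],[-2.8,0,7,-49],[-3.2,0,8,-56],[-3.6,0,9,-62],[-3.9,0,9.8,-65.4]]
  ],
  "fingers": 80
}}

```text
clock: 13.77
eef_pos: [0.6384, -0.1566, 0.1211]
orientation: [1.763, -2.599, -0.002]
wrist_force: [0.0, -0.1, -0.3]
opening: 0.0685
finger_force: 0.0
```

```bash
python3 - <<'E'
from h import *
cam('wrist');c=cam('wrist');save(c,'w8.png')
for o in stones(c): print(o)
go(.638,-.1594,.016,157.7)
E
```

```text
(0.639, -0.1599, 53.4, 29.2, 158.3, array([316., 209.]))
(0.4267, -0.141, 53.4, 29.3, 110.9, array([586., 131.]))
(0.5168, -0.2266, 53.4, 40.5, 126.1, array([440.,  69.]))
shift cm [ 0.25 -0.15 10.46] turn 0.3 | yaw 158.01 q6 -81.8 tilt [-0.0032  0.001  -1.    ]
```

{"name": "step_arm", "arguments": {
  "increments": [
    [[0.25,-0.26,2,0],[0.25,-0.26,4.5,0],[0.25,-0.26,7,0],[0.25,-0.26,9,0],[0.25,-0.26,10,0],[0.25,-0.26,10.4,0],[0.25,-0.26,10.4,0]]
  ]
}}

```text
clock: 14.45
eef_pos: [0.6399, -0.1611, 0.0187]
orientation: [1.752, -2.607, -0.001]
wrist_force: [0.7, 0.4, 1.0]
opening: 0.0681
finger_force: 0.0
```

{"name": "step_arm", "arguments": {
  "increments": [
    [[0,0,0,0],[0,0,0,0],[0,0,0,0],[0,0,0,0],[0,0,0,0],[0,0,0,0]]
  ],
  "fingers": 0,
  "grip_force": 30
}}

```text
clock: 14.95
eef_pos: [0.641, -0.1617, 0.0203]
orientation: [-1.752, 2.605, -0.002]
wrist_force: [-1.8, 1.7, 8.2]
opening: 0.0531
finger_force: 33.3
```

{"name": "step_arm", "arguments": {
  "increments": [
    [[0,0,-1,0],[0,0,-3,0],[0,0,-6,0],[0,0,-9,0],[0,0,-12,0],[0,0,-13,0]]
  ]
}}

```text
clock: 15.45
eef_pos: [0.6416, -0.162, 0.1546]
orientation: [-1.751, 2.603, -0.007]
wrist_force: [0.5, 0.3, -0.3]
opening: 0.0533
finger_force: 32.3
```

```bash
python3 - <<'E'
from h import *
s=sense();print(s['eef_pos'],s['wrist_force'])
cam('wrist');c=cam('wrist');save(c,'w9.png')
go(.610,.2075,.15,93.1)
E
```

```text
[ 0.64157749 -0.16196813  0.15464752] [ 0.46967089  0.33346112 -0.27735569]
shift cm [-33.03  16.83   0.12] turn 64.8 | yaw 157.85 q6 -82.0 tilt [ 0.0045 -0.0012 -1.    ]
```

{"name": "step_arm", "arguments": {
  "increments": [
    [[-2,1,0,6.5],[-5.5,2.8,0,13],[-9,4.6,0,19.5],[-12.5,6.4,0,26],[-16,8.2,0,32.5],[-19.5,10,0,39],[-23,11.7,0,45.5],[-26.5,13.5,0,52],[-30,15.3,0,58.5],[-32,16.3,0,63]]
  ]
}}

```text
clock: 16.38
eef_pos: [0.608, 0.1999, 0.1471]
orientation: [0.127, -3.137, -0.0]
wrist_force: [0.1, -0.3, -1.7]
opening: 0.0536
finger_force: 32.3
```

```bash
python3 - <<'E'
from h import *
cam('side');go(.610,.2075,.03,93.1);
E
```

```text
shift cm [-0.29  0.48 11.69] turn 1.4 | yaw 94.46 q6 13.9 tilt [-2.5e-03  9.0e-04 -1.0e+00]
```

{"name": "step_arm", "arguments": {
  "increments": [
    [[-0.2,0.3,2,1],[-0.3,0.5,5,1.4],[-0.3,0.5,8,1.4],[-0.3,0.5,10,1.4],[-0.3,0.5,11,1.4],[-0.3,0.5,11.7,1.4],[-0.3,0.5,11.7,1.4]]
  ]
}}

```text
clock: 17.02
eef_pos: [0.6115, 0.2012, 0.0304]
orientation: [0.095, -3.138, 0.001]
wrist_force: [-1.0, 0.2, -0.7]
opening: 0.0536
finger_force: 32.3
```

```bash
python3 - <<'E'
from h import *
cam('side');c=cam('wrist');save(c,'w10.png',(150,130,550,400),2);import pickle;pickle.dump(c,open('w10.pkl','wb'))
print(sense()['eef_pos'],sense()['wrist_force']);go(.632,.2087,.021,93.1)
E
```

```text
[0.61271088 0.20159695 0.0326173 ] [ 0.43407154  0.49935941 -1.10379428]
shift cm [-1.97  0.59  1.16] turn 0.4 | yaw 93.46 q6 14.8 tilt [ 9.e-04  3.e-04 -1.e+00]
```

View pics/w10.png

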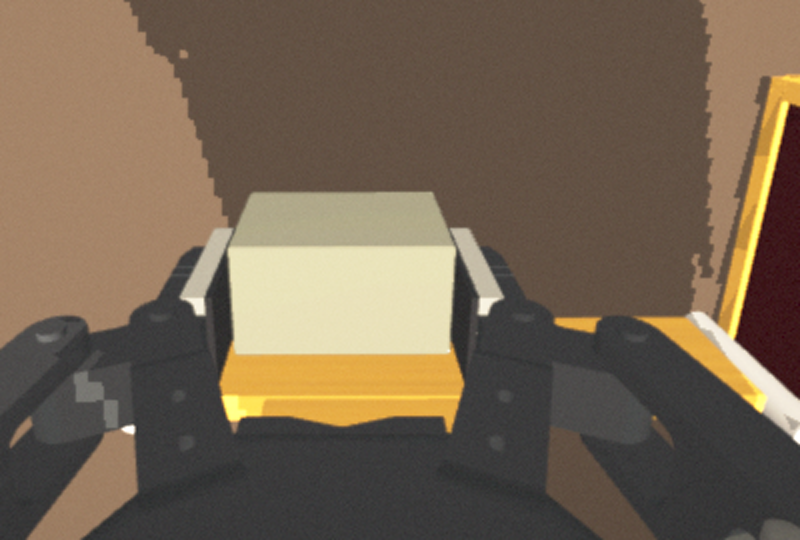

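The held block is in front of the leg. The shoulder spans crop x 222–463 and its top front edge is at v≈395; the block's top face spans 230–454.

```bash
python3 - <<'E'
from h import *
import pickle
c=pickle.load(open('w10.pkl','rb'))
H=lambda u,v,z:hit(c,150+u/2,130+v/2,z).round(4)
print('shoulder',H(222,395,.058),H(464,395,.058))
zt=.0326-.0203+.036
print('block top corners',H(229,247,zt),H(454,247,zt),H(233,353,zt),H(450,353,zt), c['P'])
E
```

```text
shoulder [0.6323 0.1754 0.058 ] [0.6288 0.2316 0.058 ]
block top corners [0.5991 0.1751 0.0483] [0.596  0.2272 0.0483] [0.628  0.1761 0.0483] [0.6248 0.2296 0.0483] [0.53772286 0.19747599 0.16655886]
```

```bash
python3 - <<'E'
from h import *
c=cam('scene')
g=cv2.cvtColor(c['img'],cv2.COLOR_BGR2HSV)
m=((g[...,0]>12)&(g[...,0]<32)&(g[...,1]>120)&(g[...,2]>90))
for y in (.146,.182,.2095,.237): print(y,proj(c,[.651,y,.058]).round(1),proj(c,[.651,y,.04]).round(1),proj(c,[.655,y,.002]).round(1))
u0=int(proj(c,[.651,.146,.04])[0])
v0=int(proj(c,[.651,.2,.058])[1])
for u in range(u0-4,u0+95,2):
    v=np.where(m[v0-15:v0+40,u])[0]+v0-15
    print(u,(v.min(),v.max()) if len(v) else None,end=' ')
E
```

```text
0.146 [399.  248.2] [398.  254.2] [396.1 268.1]
0.182 [417.9 249.6] [416.7 255.6] [414.4 269.5]
0.2095 [432.5 250.7] [431.1 256.7] [428.4 270.5]
0.237 [447.1 251.7] [445.5 257.8] [442.5 271.6]
394 None 396 None 398 None 400 (np.int64(268), np.int64(269)) 402 (np.int64(257), np.int64(269)) 404 (np.int64(254), np.int64(269)) 406 (np.int64(254), np.int64(269)) 408 (np.int64(254), np.int64(269)) 410 (np.int64(254), np.int64(269)) 412 (np.int64(254), np.int64(269)) 414 (np.int64(254), np.int64(269)) 416 (np.int64(254), np.int64(269)) 418 (np.int64(251), np.int64(269)) 420 (np.int64(248), np.int64(269)) 422 (np.int64(248), np.int64(269)) 424 (np.int64(249), np.int64(269)) 426 (np.int64(249), np.int64(269)) 428 (np.int64(249), np.int64(269)) 430 (np.int64(249), np.int64(269)) 432 (np.int64(249), np.int64(269)) 434 (np.int64(249), np.int64(269)) 436 (np.int64(249), np.int64(270)) 438 (np.int64(249), np.int64(270)) 440 (np.int64(249), np.int64(270)) 442 (np.int64(249), np.int64(270)) 444 (np.int64(249), np.int64(270)) 446 (np.int64(249), np.int64(270)) 448 (np.int64(255), np.int64(270)) 450 (np.int64(255), np.int64(270)) 452 (np.int64(255), np.int64(270)) 454 (np.int64(255), np.int64(270)) 456 (np.int64(255), np.int64(270)) 458 (np.int64(255), np.int64(270)) 460 (np.int64(255), np.int64(270)) 462 (np.int64(255), np.int64(270)) 464 (np.int64(255), np.int64(270)) 466 (np.int64(255), np.int64(270)) 468 (np.int64(255), np.int64(270)) 470 (np.int64(255), np.int64(270)) 472 (np.int64(255), np.int64(271)) 474 (np.int64(256), np.int64(271)) 476 (np.int64(256), np.int64(271)) 478 (np.int64(256), np.int64(271)) 480 (np.int64(256), np.int64(271)) 482 (np.int64(235), np.int64(271)) 484 (np.int64(235), np.int64(271)) 486 (np.int64(246), np.int64(266)) 488 (np.int64(254), np.int64(260)) 490 (np.int64(269), np.int64(271)) 492 (np.int64(271), np.int64(279))
```

{"name": "step_arm", "arguments": {
  "increments": [
    [[-0.3,0.3,0,0.4],[-0.6,0.6,0.3,0.4],[-0.9,0.6,0.6,0.4],[-0.9,0.6,0.9,0.4],[-0.9,0.6,1.0,0.4],[-0.9,0.6,1.0,0.4],[-0.9,0.6,1.0,0.4],[-0.9,0.6,1.0,0.4]]
  ]
}}

```text
clock: 17.83
eef_pos: [0.6209, 0.208, 0.0219]
orientation: [-0.084, 3.14, -0.0]
wrist_force: [0.8, 0.1, -1.6]
opening: 0.0532
finger_force: 32.3
```

```bash
python3 - <<'E'
from h import *
cam('side');print(sense()['eef_pos'],sense()['wrist_force']);go(.632,.2087,.021,93.1)
E
```

```text
[0.62090891 0.2080574  0.02195209] [-0.04223085 -0.56758444 -1.61735245]
shift cm [-1.11  0.    0.1 ] turn -0.0 | yaw 93.06 q6 15.5 tilt [ 1.e-04  1.e-04 -1.e+00]
```

Well aligned. Slide it up to the leg until force rises.

{"name": "step_arm", "arguments": {
  "increments": [
    [[-0.2,0,0.1,0],[-0.4,0,0.1,0],[-0.6,0,0.1,0],[-0.8,0,0.1,0],[-0.9,0,0.1,0],[-1.0,0,0.1,0],[-1.1,0,0.1,0],[-1.15,0,0.1,0],[-1.2,0,0.1,0],[-1.2,0,0.1,0]]
  ]
}}

```text
clock: 18.72
eef_pos: [0.6305, 0.2085, 0.0204]
orientation: [0.085, -3.136, 0.0]
wrist_force: [-16.1, -2.0, 7.8]
opening: 0.0532
finger_force: 33.7
```

{"name": "step_arm", "arguments": {
  "increments": [
    [[0.05,0,-0.02,0],[0.1,0,-0.05,0],[0.1,0,-0.05,0]]
  ]
}}

```text
clock: 18.97
eef_pos: [0.6304, 0.2085, 0.0206]
orientation: [0.084, -3.138, 0.001]
wrist_force: [-8.4, -0.6, -0.9]
opening: 0.0534
finger_force: 32.9
```

{"name": "step_arm", "arguments": {
  "increments": [
    [[0,0,0,0],[0,0,0,0],[0,0,0,0],[0,0,0,0],[0,0,-1,0],[0,0,-3,0],[0,0,-6,0],[0,0,-9,0],[0,0,-12,0],[0,0,-13,0]]
  ],
  "fingers": 80
}}

```text
clock: 19.8
eef_pos: [0.6334, 0.2091, 0.157]
orientation: [-0.084, 3.135, 0.003]
wrist_force: [1.2, 0.5, 0.3]
opening: 0.0681
finger_force: 0.0
```

```bash
python3 - <<'E'
from h import *
cam('side');c=cam('wrist');save(c,'w11.png');import pickle;pickle.dump(c,open('w11.pkl','wb'))
for lo in (215,170,140,110):
  for o in stones(c,lo=lo): print(lo,o)
go(.6,-.2,.2,93)
E
```

```text
shift cm [  5.48 -40.67  -4.62] turn 0.1 | yaw 93.06 q6 15.2 tilt [ 0.0046  0.0015 -1.    ]
```

```bash
python3 - <<'E'
from h import *
go(.4265,-.141,.16,111)
E
```

```text
shift cm [ 22.51 -33.85  -0.69] turn -17.9 | yaw 93.06 q6 15.2 tilt [ 0.0046  0.0015 -1.    ]
```

{"name": "step_arm", "arguments": {
  "increments": [
    [[1.5,-2,-1,-2],[3.8,-5.7,-2,-4],[6,-9.2,-2,-6],[8.3,-12.5,-2,-8],[10.5,-16,-2,-10],[12.8,-19.2,-2,-12],[15,-22.6,-2,-14],[17.3,-26,-1,-16],[19.5,-29.4,0,-18],[21.6,-32.5,0,-18]]
  ]
}}

```text
clock: 20.73
eef_pos: [0.4308, -0.1285, 0.149]
orientation: [0.577, -3.085, -0.002]
wrist_force: [0.4, 0.3, -0.3]
opening: 0.0687
finger_force: 0.0
```

{"name": "step_arm", "arguments": {
  "increments": [
    [[0.9,-1.3,2,0],[0.9,-1.3,4,0],[0.9,-1.3,4,0],[0.9,-1.3,4,0]]
  ]
}}

```text
clock: 21.07
eef_pos: [0.4287, -0.1424, 0.1105]
orientation: [0.573, -3.086, -0.002]
wrist_force: [0.9, -0.6, 0.8]
opening: 0.0686
finger_force: 0.0
```

```bash
python3 - <<'E'
from h import *
cam('side');c=cam('wrist');save(c,'w12.png')
for lo in (215,150):
  for o in stones(c,lo=lo): print(lo,o)
go(.4265,-.141,.022,111)
E
```

```text
215 (0.5297, 0.0397, 57.1, 42.2, 19.0, array([456., 376.]))
215 (0.5687, -0.3022, 53.8, 29.8, 33.1, array([ 89., 294.]))
215 (0.4255, -0.1412, 53.5, 29.1, 111.0, array([323., 213.]))
215 (0.4654, -0.3325, 53.4, 29.8, 30.1, array([ 67., 172.]))
150 (0.5312, 0.0395, 61.1, 42.5, 21.0, array([456., 376.]))
150 (0.5607, -0.2971, 61.8, 47.5, 32.4, array([ 90., 282.]))
150 (0.5056, -0.2194, 40.8, 25.7, 164.2, array([202., 265.]))
150 (0.4226, -0.1423, 53.5, 35.5, 111.0, array([324., 203.]))
150 (0.4653, -0.3322, 53.4, 30.4, 30.1, array([ 68., 171.]))
shift cm [0.29 0.26 8.99] turn 0.1 | yaw 111.11 q6 -39.4 tilt [ 2.e-04  0.e+00 -1.e+00]
```

{"name": "step_arm", "arguments": {
  "increments": [
    [[0.38,0.28,2,0],[0.38,0.28,4.5,0],[0.38,0.28,7,0],[0.38,0.28,8.5,0],[0.38,0.28,9.2,0],[0.38,0.28,9.2,0],[0.38,0.28,9.2,0]]
  ]
}}

```text
clock: 21.75
eef_pos: [0.426, -0.1414, 0.0202]
orientation: [-0.575, 3.088, -0.001]
wrist_force: [-0.8, -0.3, -0.8]
opening: 0.0681
finger_force: 0.0
```

{"name": "step_arm", "arguments": {
  "increments": [
    [[0,0,0,0],[0,0,0,0],[0,0,0,0],[0,0,0,0],[0,0,0,0],[0,0,0,0]]
  ],
  "fingers": 0,
  "grip_force": 30
}}

```text
clock: 22.25
eef_pos: [0.4262, -0.1417, 0.0207]
orientation: [-0.574, 3.087, -0.001]
wrist_force: [-0.6, 2.1, 7.1]
opening: 0.0537
finger_force: 30.8
```

{"name": "step_arm", "arguments": {
  "increments": [
    [[0,0,-1,0],[0,0,-3,0],[0,0,-6,0],[0,0,-9,0],[0,0,-12,0],[0,0,-14,0],[0,0,-14,0],[0,0,-14,0]]
  ]
}}

```text
clock: 22.92
eef_pos: [0.4261, -0.1418, 0.1608]
orientation: [-0.574, 3.086, -0.002]
wrist_force: [0.2, 0.2, -2.7]
opening: 0.0535
finger_force: 33.5
```

```bash
python3 - <<'E'
from h import *
go(.56,.205,.16,93.1)
E
```

```text
shift cm [-24.95  27.55   0.09] turn 18.0 | yaw 111.06 q6 -39.5 tilt [ 0.0031 -0.001  -1.    ]
```

{"name": "step_arm", "arguments": {
  "increments": [
    [[-1.5,1.6,-1,2],[-4.2,4.6,-2.5,4],[-6.9,7.6,-2.5,6],[-9.6,10.6,-2.5,8],[-12.3,13.6,-2.5,10],[-15,16.6,-2.5,12],[-17.7,19.6,-2.5,14],[-20.4,22.6,-2,16],[-23.1,25.5,-1,18],[-25,27.5,0,18]]
  ]
}}

```text
clock: 23.75
eef_pos: [0.56, 0.2082, 0.1579]
orientation: [0.083, -3.14, -0.0]
wrist_force: [0.4, -0.4, -1.4]
opening: 0.0533
finger_force: 33.4
```

{"name": "step_arm", "arguments": {
  "increments": [
    [[0,0,0,0],[0,0,0,0],[0,0,0,0]]
  ]
}}

```text
clock: 24.0
eef_pos: [0.5592, 0.2045, 0.1585]
orientation: [0.084, -3.139, 0.001]
wrist_force: [0.7, -0.2, -1.1]
opening: 0.0536
finger_force: 33.4
```

```bash
python3 - <<'E'
from h import *
cam('side');c=cam('wrist');save(c,'w13.png',(150,130,550,400),2);import pickle;pickle.dump(c,open('w13.pkl','wb'))
a=cam('scene')
for o in stones(a,lo=150): print('scene',o)
go(.580,.206,.035,93.1)
E
```

```text
scene (0.8508, 0.0238, 54.0, 43.0, 91.3, array([326., 342.]))
shift cm [-2.04  0.1  12.47] turn -0.1 | yaw 92.99 q6 17.0 tilt [ 3.e-04  0.e+00 -1.e+00]
```

View pics/w13.png

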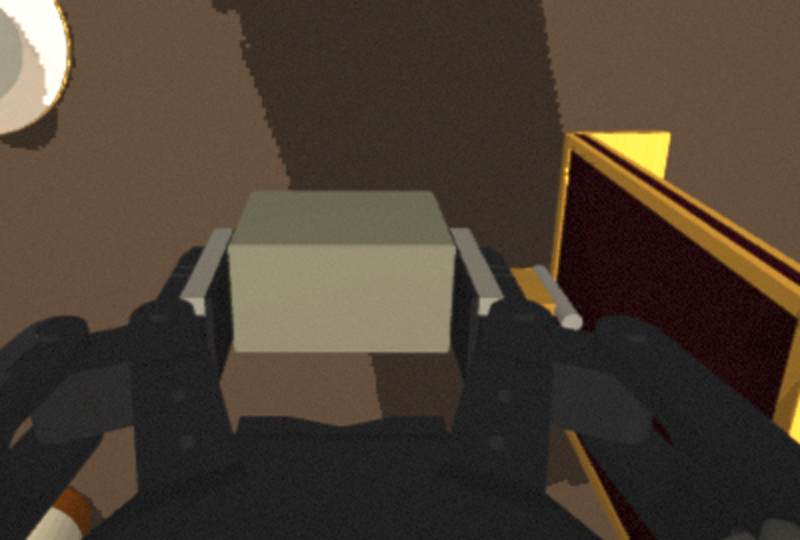

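The held block is squarely gripped and hides the first block. I'll lower to the pre-contact position.

{"name": "step_arm", "arguments": {
  "increments": [
    [[-1,0.1,2.5,0],[-2,0.1,5,0],[-2,0.1,8,0],[-2,0.1,10.5,0],[-2,0.1,12,0],[-2,0.1,13.2,0],[-2,0.1,13.6,0],[-2,0.1,13.6,0],[-2,0.1,13.6,0]]
  ]
}}

```text
clock: 24.9
eef_pos: [0.5801, 0.2067, 0.0242]
orientation: [-0.083, 3.14, 0.0]
wrist_force: [-0.2, -0.6, -1.4]
opening: 0.053
finger_force: 33.4
```

```bash
python3 - <<'E'
from h import *
cam('side');print(sense()['eef_pos'],sense()['wrist_force']);go(.602,.2071,.021,93.1)
E
```

```text
[0.58025655 0.20689722 0.02448872] [-0.09988152  0.18847406 -1.59637711]
shift cm [-2.17 -0.1   0.35] turn -0.1 | yaw 93.04 q6 16.6 tilt [ 1.4e-03  5.0e-04 -1.0e+00]
```

{"name": "step_arm", "arguments": {
  "increments": [
    [[-0.4,-0.1,0.3,0],[-0.8,-0.1,0.35,0],[-1.2,-0.1,0.35,0],[-1.5,-0.1,0.35,0],[-1.7,-0.1,0.35,0],[-1.8,-0.1,0.35,0],[-1.9,-0.1,0.35,0],[-2,-0.1,0.35,0],[-2.1,-0.1,0.35,0],[-2.1,-0.1,0.35,0]]
  ]
}}

```text
clock: 25.78
eef_pos: [0.6006, 0.2073, 0.0207]
orientation: [0.084, -3.14, -0.001]
wrist_force: [-8.6, -0.1, 10.8]
opening: 0.0532
finger_force: 35.0
```

{"name": "step_arm", "arguments": {
  "increments": [
    [[-0.05,0,-0.04,0],[-0.1,0,-0.04,0],[-0.15,0,-0.04,0],[-0.15,0,-0.04,0]]
  ]
}}

```text
clock: 26.12
eef_pos: [0.6007, 0.2073, 0.0207]
orientation: [0.085, -3.138, -0.001]
wrist_force: [-18.0, -1.1, 14.9]
opening: 0.053
finger_force: 35.4
```

{"name": "step_arm", "arguments": {
  "increments": [
    [[0.05,0,0,0],[0.1,0,0,0],[0.15,0,0,0],[0.15,0,0,0]]
  ]
}}

```text
clock: 26.45
eef_pos: [0.6006, 0.2073, 0.0207]
orientation: [0.084, -3.14, -0.001]
wrist_force: [-6.9, 0.9, 5.5]
opening: 0.0531
finger_force: 34.3
```

{"name": "step_arm", "arguments": {
  "increments": [
    [[0,0,0,0],[0,0,0,0],[0,0,0,0],[0,0,0,0],[0,0,-1,0],[0,0,-3,0],[0,0,-6,0],[0,0,-9,0],[0,0,-12,0],[0,0,-15,0]]
  ],
  "fingers": 80
}}

```text
clock: 27.28
eef_pos: [0.6005, 0.207, 0.1727]
orientation: [-0.084, 3.14, 0.0]
wrist_force: [0.7, 0.4, -1.0]
opening: 0.0684
finger_force: 0.0
```

```bash
python3 - <<'E'
from h import *
print(sense()['eef_pos']); go(.569,-.302,.17,33)
E
```

```text
[0.60049829 0.2070445  0.17265712]
shift cm [  5.86 -50.66   0.25] turn 60.1 | yaw 93.06 q6 16.0 tilt [ 7.e-04  2.e-04 -1.e+00]
```

```bash
python3 - <<'E'
from h import *
import pickle
c=pickle.load(open('w7.pkl','rb'))
g=cv2.cvtColor(c['img'],cv2.COLOR_BGR2HSV)
for n,lo,hi in (('turq',80,100),('brown',4,14)):
    m=((g[...,0]>=lo)&(g[...,0]<=hi)&(g[...,1]>150)&(g[...,2]>60)).astype(np.uint8);m[:,230:]=0
    for k in cv2.findContours(m,cv2.RETR_EXTERNAL,cv2.CHAIN_APPROX_NONE)[0]:
        if cv2.contourArea(k)>300:
            w=np.array([hit(c,*p[0],.036)[:2] for p in k.astype(float)],np.float32);print(n,cv2.boxPoints(cv2.minAreaRect(w)).round(3).tolist())
go(.569,-.302,.15,33)
E
```

```text
turq [[0.5320000052452087, -0.3619999885559082], [0.5680000185966492, -0.42500001192092896], [0.5989999771118164, -0.40700000524520874], [0.5630000233650208, -0.3440000116825104]]
brown [[0.6190000176429749, -0.33399999141693115], [0.652999997138977, -0.3709999918937683], [0.6930000185966492, -0.33399999141693115], [0.6589999794960022, -0.296999990940094]]
shift cm [  5.87 -50.66   2.25] turn 60.1 | yaw 93.06 q6 16.0 tilt [ 7.e-04  2.e-04 -1.e+00]
```

{"name": "step_arm", "arguments": {
  "increments": [
    [[0.5,-3.5,0,6],[0.9,-7.5,0,12],[1.4,-11.5,0,18],[1.9,-15.5,0,24],[2.3,-19.5,0,30],[2.8,-23.5,0,36],[3.2,-27.5,0,42],[3.7,-31.5,0,48],[4.2,-35.5,0,54],[4.6,-39.5,0,60]]
  ]
}}

```text
clock: 28.12
eef_pos: [0.5753, -0.1918, 0.1713]
orientation: [1.504, 2.757, 0.0]
wrist_force: [0.1, 1.0, 0.6]
opening: 0.0681
finger_force: 0.0
```

{"name": "step_arm", "arguments": {
  "increments": [
    [[0,0,0,0],[0,0,0,0]]
  ]
}}

```text
clock: 28.28
eef_pos: [0.5755, -0.1918, 0.1708]
orientation: [1.502, 2.759, 0.0]
wrist_force: [0.3, -0.1, 0.2]
opening: 0.0681
finger_force: 0.0
```

```bash
python3 - <<'E'
from h import *
go(.569,-.302,.14,33)
E
```

```text
shift cm [-8.9  -6.52  3.08] turn -0.1 | yaw 32.87 q6 38.7 tilt [ 5.e-04 -2.e-04 -1.e+00]
```

{"name": "step_arm", "arguments": {
  "increments": [
    [[-2.5,-1.8,0.5,0],[-5,-3.6,1,0],[-7.4,-5.4,2,0],[-8.9,-6.5,3,0],[-8.9,-6.5,4.5,0],[-8.9,-6.5,6,0],[-8.9,-6.5,6,0],[-8.9,-6.5,6,0]]
  ]
}}

```text
clock: 28.95
eef_pos: [0.5699, -0.2986, 0.1103]
orientation: [-1.494, -2.762, -0.0]
wrist_force: [-0.1, 0.2, 0.6]
opening: 0.0684
finger_force: 0.0
```

```bash
python3 - <<'E'
from h import *
cam('side');c=cam('wrist');save(c,'w14.png')
for lo in (215,150):
  for o in stones(c,lo=lo): print(lo,o)
go(.569,-.302,.0195,33)
E
```

```text
215 (0.5638, -0.3052, 41.1, 29.5, 33.1, array([304., 216.]))
215 (0.4657, -0.3324, 53.9, 29.8, 30.0, array([182., 180.]))
215 (0.5278, -0.2193, 41.1, 40.9, 129.7, array([332.,  95.]))
150 (0.5668, -0.2984, 53.7, 37.5, 33.1, array([314., 216.]))
150 (0.4652, -0.3304, 55.0, 34.7, 30.0, array([184., 176.]))
150 (0.5281, -0.2193, 41.6, 41.4, 129.7, array([332.,  95.]))
shift cm [-0.14 -0.3   9.21] turn 0.1 | yaw 33.15 q6 29.2 tilt [ 1.2e-03 -5.0e-04 -1.0e+00]
```

{"name": "step_arm", "arguments": {
  "increments": [
    [[-0.14,-0.3,2,0],[-0.14,-0.3,4.5,0],[-0.14,-0.3,7,0],[-0.14,-0.3,8.5,0],[-0.14,-0.3,9.2,0],[-0.14,-0.3,9.2,0],[-0.14,-0.3,9.2,0]]
  ]
}}

```text
clock: 29.63
eef_pos: [0.5689, -0.3027, 0.0195]
orientation: [1.496, 2.761, -0.0]
wrist_force: [-0.0, 0.7, 0.3]
opening: 0.0679
finger_force: 0.0
```

{"name": "step_arm", "arguments": {
  "increments": [
    [[0,0,0,0],[0,0,0,0],[0,0,0,0],[0,0,0,0],[0,0,0,0],[0,0,0,0]]
  ],
  "fingers": 0,
  "grip_force": 30
}}

```text
clock: 30.13
eef_pos: [0.5693, -0.303, 0.0201]
orientation: [1.496, 2.759, 0.0]
wrist_force: [-0.2, 1.3, 7.5]
opening: 0.0538
finger_force: 31.8
```

{"name": "step_arm", "arguments": {
  "increments": [
    [[0,0,-1,0],[0,0,-3,0],[0,0,-6,0],[0,0,-9,0],[0,0,-12,0],[0,0,-14,0],[0,0,-14,0],[0,0,-14,0]]
  ]
}}

```text
clock: 30.8
eef_pos: [0.5688, -0.303, 0.1602]
orientation: [1.496, 2.759, -0.0]
wrist_force: [-0.1, -0.1, -1.2]
opening: 0.0532
finger_force: 32.8
```

```bash
python3 - <<'E'
from h import *
go(.55,.205,.16,93.1)
E
```

```text
shift cm [43.6  26.13 -0.06] turn -60.0 | yaw 33.06 q6 28.9 tilt [ 0.0027 -0.0015 -1.    ]
```

{"name": "step_arm", "arguments": {
  "increments": [
    [[1.5,0.9,-1,-5],[4.5,2.7,-3,-11],[7.8,4.7,-3,-17],[11.1,6.7,-3,-23],[14.4,8.7,-3,-29],[17.7,10.7,-3,-35],[21,12.7,-3,-41],[24.3,14.7,-3,-47],[27.6,16.7,-3,-53],[30.9,18.7,-3,-60]]
  ]
}}

```text
clock: 31.63
eef_pos: [0.5552, 0.0601, 0.1874]
orientation: [0.091, -3.139, 0.0]
wrist_force: [0.4, -0.5, -1.7]
opening: 0.0533
finger_force: 32.7
```

{"name": "step_arm", "arguments": {
  "increments": [
    [[0,0,0,0],[0,0,0,0]]
  ]
}}

```text
clock: 31.8
eef_pos: [0.5555, 0.0602, 0.1874]
orientation: [0.089, -3.139, 0.0]
wrist_force: [-0.0, -1.8, -1.4]
opening: 0.0534
finger_force: 32.7
```

```bash
python3 - <<'E'
from h import *
go(.55,.205,.10,93.1)
E
```

```text
shift cm [-0.29 14.49  8.73] turn 0.2 | yaw 93.26 q6 2.9 tilt [-1.6e-03 -2.0e-04 -1.0e+00]
```

{"name": "step_arm", "arguments": {
  "increments": [
    [[0,3,0,0.2],[0,7,0,0.2],[-0.2,11,0,0.2],[-0.3,14,1.5,0.2],[-0.3,14.5,4,0.2],[-0.3,14.5,7,0.2],[-0.3,14.5,8.7,0.2],[-0.3,14.5,8.7,0.2],[-0.3,14.5,8.7,0.2]]
  ]
}}

```text
clock: 32.55
eef_pos: [0.5511, 0.202, 0.1006]
orientation: [0.075, -3.139, 0.001]
wrist_force: [0.9, -0.6, -1.7]
opening: 0.0533
finger_force: 32.7
```

```bash
python3 - <<'E'
from h import *
go(.55,.2046,.024,93.1)
E
```

```text
shift cm [0.08 0.27 7.66] turn -0.4 | yaw 92.75 q6 17.4 tilt [-0.0021 -0.001  -1.    ]
```

{"name": "step_arm", "arguments": {
  "increments": [
    [[0.1,0.27,2,-0.4],[0.1,0.27,4,-0.4],[0.1,0.27,6,-0.4],[0.1,0.27,7.2,-0.4],[0.1,0.27,7.6,-0.4],[0.1,0.27,7.6,-0.4],[0.1,0.27,7.6,-0.4]]
  ]
}}

```text
clock: 33.13
eef_pos: [0.5514, 0.2059, 0.0267]
orientation: [-0.088, 3.139, 0.001]
wrist_force: [0.5, -0.8, -0.8]
opening: 0.0534
finger_force: 32.8
```

```bash
python3 - <<'E'
from h import *
cam('side');go(.5706,.2057,.0205,93.05)
E
```

```text
shift cm [-1.9  -0.14  0.64] turn 0.2 | yaw 93.23 q6 17.3 tilt [ 2.e-03  7.e-04 -1.e+00]
```

{"name": "step_arm", "arguments": {
  "increments": [
    [[-0.3,-0.14,0.3,0.2],[-0.6,-0.14,0.5,0.2],[-0.9,-0.14,0.6,0.2],[-1.2,-0.14,0.6,0.2],[-1.4,-0.14,0.6,0.2],[-1.6,-0.14,0.6,0.2],[-1.75,-0.14,0.6,0.2],[-1.85,-0.14,0.6,0.2],[-1.95,-0.14,0.6,0.2],[-2,-0.14,0.6,0.2]]
  ]
}}

```text
clock: 34.02
eef_pos: [0.5702, 0.2059, 0.0199]
orientation: [0.084, -3.14, -0.001]
wrist_force: [-10.8, -0.7, 15.2]
opening: 0.0536
finger_force: 35.1
```

{"name": "step_arm", "arguments": {
  "increments": [
    [[-0.05,0,-0.05,0],[-0.1,0,-0.05,0],[-0.13,0,-0.05,0],[-0.13,0,-0.05,0]]
  ]
}}

```text
clock: 34.35
eef_pos: [0.5719, 0.2058, 0.0199]
orientation: [0.084, -3.14, -0.0]
wrist_force: [-3.8, -0.1, 5.2]
opening: 0.0535
finger_force: 34.2
```

{"name": "step_arm", "arguments": {
  "increments": [
    [[0.05,0,0,0],[0.1,0,0,0],[0.13,0,0,0],[0.13,0,0,0]]
  ]
}}

```text
clock: 34.68
eef_pos: [0.5709, 0.2058, 0.0199]
orientation: [-0.084, 3.14, 0.0]
wrist_force: [2.7, -0.7, 1.8]
opening: 0.0536
finger_force: 33.6
```

{"name": "step_arm", "arguments": {
  "increments": [
    [[0,0,0,0],[0,0,0,0],[0,0,0,0],[0,0,0,0],[0,0,-1,0],[0,0,-3,0],[0,0,-6,0],[0,0,-9,0],[0,0,-12,0],[0,0,-15,0]]
  ],
  "fingers": 80
}}

```text
clock: 35.52
eef_pos: [0.5702, 0.2056, 0.172]
orientation: [-0.084, 3.14, 0.0]
wrist_force: [0.9, 1.0, 0.1]
opening: 0.0684
finger_force: 0.0
```

```bash
python3 - <<'E'
from h import *
print(sense()['eef_pos']); go(.4655,-.3324,.17,30)
E
```

```text
[0.57015691 0.20560729 0.1720477 ]
shift cm [ 13.32 -53.17   0.19] turn 63.1 | yaw 93.06 q6 16.8 tilt [ 4.e-04  2.e-04 -1.e+00]
```

{"name": "step_arm", "arguments": {
  "increments": [
    [[1,-3,-1,6.5],[2,-7,-2,13],[3,-11,-2,19.5],[4,-15,-2,26],[5,-19,-2,32.5],[6,-23,-2,39],[7,-27,-2,45.5],[8,-31,-2,52],[9,-35,-2,58],[10,-39,-2,63]]
  ]
}}

```text
clock: 36.35
eef_pos: [0.4906, -0.1909, 0.1907]
orientation: [1.576, 2.716, 0.0]
wrist_force: [1.0, -0.7, -0.2]
opening: 0.0686
finger_force: 0.0
```

{"name": "step_arm", "arguments": {
  "increments": [
    [[0,0,0,0],[0,0,0,0]]
  ]
}}

```text
clock: 36.52
eef_pos: [0.4908, -0.191, 0.1903]
orientation: [1.574, 2.718, 0.0]
wrist_force: [0.6, 0.1, 0.8]
opening: 0.0681
finger_force: 0.0
```

```bash
python3 - <<'E'
from h import *
go(.4655,-.3324,.11,30)
E
```

```text
shift cm [-11.01  -9.23   8.03] turn -0.2 | yaw 29.84 q6 38.9 tilt [ 4.e-04 -1.e-04 -1.e+00]
```

{"name": "step_arm", "arguments": {
  "increments": [
    [[-2.8,-2.3,0,0],[-5.6,-4.6,0.5,0],[-8.4,-7,1,0],[-11,-9.2,3,0],[-11,-9.2,6,0],[-11,-9.2,8,0],[-11,-9.2,8,0],[-11,-9.2,8,0]]
  ]
}}

```text
clock: 37.18
eef_pos: [0.467, -0.3291, 0.1099]
orientation: [-1.566, -2.722, -0.001]
wrist_force: [0.7, -0.2, 0.5]
opening: 0.0686
finger_force: 0.0
```

```bash
python3 - <<'E'
from h import *
cam('side');c=cam('wrist');save(c,'w15.png')
for lo in (215,150):
  for o in stones(c,lo=lo): print(lo,o)
go(.4655,-.3324,.0195,30)
E
```

```text
215 (0.4652, -0.3324, 54.0, 30.3, 30.1, array([317., 218.]))
215 (0.5467, -0.2135, 40.4, 40.3, 38.8, array([495., 138.]))
150 (0.4633, -0.3289, 54.2, 38.3, 30.1, array([317., 214.]))
150 (0.5314, -0.2188, 73.9, 41.2, 18.1, array([474., 135.]))
shift cm [-0.07 -0.35  9.2 ] turn 0.2 | yaw 30.16 q6 24.7 tilt [ 0.0016 -0.001  -1.    ]
```

{"name": "step_arm", "arguments": {
  "increments": [
    [[-0.07,-0.36,2,0],[-0.07,-0.36,4.5,0],[-0.07,-0.36,7,0],[-0.07,-0.36,8.5,0],[-0.07,-0.36,9.15,0],[-0.07,-0.36,9.15,0],[-0.07,-0.36,9.15,0]]
  ]
}}

```text
clock: 37.87
eef_pos: [0.4651, -0.333, 0.0197]
orientation: [1.568, 2.721, -0.0]
wrist_force: [-0.1, -0.4, 0.7]
opening: 0.0685
finger_force: 0.0
```

{"name": "step_arm", "arguments": {
  "increments": [
    [[0,0,0,0],[0,0,0,0],[0,0,0,0],[0,0,0,0],[0,0,0,0],[0,0,0,0]]
  ],
  "fingers": 0,
  "grip_force": 30
}}

```text
clock: 38.37
eef_pos: [0.4653, -0.3333, 0.0201]
orientation: [1.568, 2.719, 0.0]
wrist_force: [0.8, 2.7, 8.1]
opening: 0.0535
finger_force: 31.0
```

{"name": "step_arm", "arguments": {
  "increments": [
    [[0,0,-1,0],[0,0,-3,0],[0,0,-6,0],[0,0,-9,0],[0,0,-12,0],[0,0,-15,0],[0,0,-17,0],[0,0,-17,0]]
  ]
}}

```text
clock: 39.03
eef_pos: [0.4657, -0.3339, 0.1941]
orientation: [1.566, 2.715, -0.001]
wrist_force: [1.1, -0.8, -0.4]
opening: 0.0533
finger_force: 33.4
```

```bash
python3 - <<'E'
from h import *
go(.52,.203,.19,93.1)
E
```

```text
shift cm [43.75 31.59  0.21] turn -63.0 | yaw 30.06 q6 24.3 tilt [ 0.0061 -0.0044 -1.    ]
```

{"name": "step_arm", "arguments": {
  "increments": [
    [[1.5,1.1,0,-6],[4.5,3.2,0,-12.5],[7.8,5.5,0,-19],[11,7.9,0,-25.5],[14.2,10.2,0,-32],[17.4,12.5,0,-38.5],[20.6,14.9,0,-45],[23.8,17.2,0,-51.5],[27,19.5,0,-58],[30,21.7,0,-63]]
  ]
}}

```text
clock: 39.87
eef_pos: [0.5012, 0.0377, 0.1888]
orientation: [-0.094, 3.14, 0.0]
wrist_force: [1.0, -0.2, -1.4]
opening: 0.0536
finger_force: 33.3
```

{"name": "step_arm", "arguments": {
  "increments": [
    [[0,0,0,0],[0,0,0,0]]
  ]
}}

```text
clock: 40.03
eef_pos: [0.5015, 0.0373, 0.1885]
orientation: [-0.089, 3.14, -0.0]
wrist_force: [0.2, -0.5, -3.4]
opening: 0.0532
finger_force: 33.3
```

```bash
python3 - <<'E'
from h import *
go(.515,.203,.10,93.1)
E
```

```text
shift cm [-2.29 16.46  8.85] turn 0.2 | yaw 93.26 q6 1.0 tilt [ 2.e-04 -0.e+00 -1.e+00]
```

{"name": "step_arm", "arguments": {
  "increments": [
    [[-0.3,3,0,0.2],[-0.9,7,0,0.2],[-1.5,11,0,0.2],[-2.1,15,0,0.2],[-2.4,16.5,1.5,0.2],[-2.4,16.5,4.5,0.2],[-2.4,16.5,7.5,0.2],[-2.4,16.5,8.9,0.2],[-2.4,16.5,8.9,0.2],[-2.4,16.5,8.9,0.2]]
  ]
}}

```text
clock: 40.87
eef_pos: [0.5167, 0.2005, 0.0994]
orientation: [0.076, -3.14, 0.001]
wrist_force: [0.6, -0.5, -0.4]
opening: 0.0537
finger_force: 33.3
```

```bash
python3 - <<'E'
from h import *
cam('side');go(.517,.2028,.0235,93.05)
E
```

```text
shift cm [0.04 0.19 7.69] turn -0.3 | yaw 92.77 q6 18.5 tilt [ 9.e-04  2.e-04 -1.e+00]
```

{"name": "step_arm", "arguments": {
  "increments": [
    [[0,0.2,2,-0.3],[0,0.2,4,-0.3],[0,0.2,6,-0.3],[0,0.2,7.2,-0.3],[0,0.2,7.6,-0.3],[0,0.2,7.7,-0.3],[0,0.2,7.7,-0.3]]
  ]
}}

```text
clock: 41.5
eef_pos: [0.5177, 0.2037, 0.0235]
orientation: [-0.086, 3.139, 0.001]
wrist_force: [0.3, -0.5, -2.2]
opening: 0.0534
finger_force: 33.4
```

```bash
python3 - <<'E'
from h import *
cam('side');print(sense()['eef_pos']);go(.5406,.2041,.0205,93.05)
E
```

```text
[0.51773265 0.20381545 0.02366176]
shift cm [-2.28 -0.1   0.32] turn 0.1 | yaw 93.14 q6 18.3 tilt [ 1.9e-03  7.0e-04 -1.0e+00]
```

{"name": "step_arm", "arguments": {
  "increments": [
    [[-0.4,-0.1,0.2,0.1],[-0.8,-0.1,0.25,0.1],[-1.2,-0.1,0.27,0.1],[-1.5,-0.1,0.27,0.1],[-1.8,-0.1,0.27,0.1],[-2,-0.1,0.27,0.1],[-2.1,-0.1,0.27,0.1],[-2.2,-0.1,0.27,0.1],[-2.3,-0.1,0.27,0.1],[-2.3,-0.1,0.27,0.1]]
  ]
}}

```text
clock: 42.38
eef_pos: [0.54, 0.2041, 0.0201]
orientation: [0.084, -3.14, -0.001]
wrist_force: [-5.5, -1.0, 8.7]
opening: 0.0534
finger_force: 34.7
```

{"name": "step_arm", "arguments": {
  "increments": [
    [[-0.05,0,-0.05,0],[-0.1,0,-0.08,0],[-0.15,0,-0.08,0],[-0.2,0,-0.08,0],[-0.25,0,-0.08,0],[-0.25,0,-0.08,0]]
  ]
}}

```text
clock: 42.88
eef_pos: [0.5413, 0.2039, 0.0201]
orientation: [0.084, -3.139, 0.0]
wrist_force: [-9.1, -0.4, 3.6]
opening: 0.0534
finger_force: 34.2
```

{"name": "step_arm", "arguments": {
  "increments": [
    [[-0.05,0,0,0],[-0.1,0,0,0],[-0.15,0,0,0],[-0.2,0,0,0],[-0.2,0,0,0]]
  ]
}}

```text
clock: 43.3
eef_pos: [0.5415, 0.204, 0.0201]
orientation: [0.085, -3.135, 0.0]
wrist_force: [-23.5, -1.6, 17.9]
opening: 0.0535
finger_force: 35.7
```

{"name": "step_arm", "arguments": {
  "increments": [
    [[0.05,0,0,0],[0.1,0,0,0],[0.15,0,0,0],[0.22,0,-0.03,0],[0.22,0,-0.03,0]]
  ]
}}

```text
clock: 43.72
eef_pos: [0.5413, 0.2039, 0.0203]
orientation: [0.084, -3.139, 0.0]
wrist_force: [-5.4, -1.0, -2.1]
opening: 0.0534
finger_force: 33.4
```

{"name": "step_arm", "arguments": {
  "increments": [
    [[0,0,0,0],[0,0,0,0],[0,0,0,0],[0,0,0,0],[0,0,-1,0],[0,0,-3,0],[0,0,-6,0],[0,0,-9,0],[0,0,-12,0],[0,0,-15,0]]
  ],
  "fingers": 80
}}

```text
clock: 44.55
eef_pos: [0.5419, 0.2039, 0.1731]
orientation: [-0.084, 3.14, 0.0]
wrist_force: [0.9, -0.3, 0.3]
opening: 0.0682
finger_force: 0.0
```

{"name": "step_arm", "arguments": {
  "increments": [
    [[2,-1,-1,0],[5,-2.5,-3,0],[8,-4,-5,0],[11,-5.5,-6,0],[13,-6,-6,0],[13,-6,-6,0],[13,-6,-6,0],[13,-6,-6,0]]
  ]
}}

```text
clock: 45.22
eef_pos: [0.416, 0.1374, 0.2312]
orientation: [-0.084, 3.139, 0.001]
wrist_force: [0.9, 0.3, -0.4]
opening: 0.0684
finger_force: 0.0
```

```bash
python3 - <<'E'
from h import *
cam('side');c=cam('wrist');import pickle;pickle.dump(c,open('w16.pkl','wb'))
cv2.imwrite('pics/w16f.png',c['img'])
P=np.array([proj(c,[x,y,.03]) for x in (.52,.66) for y in (.13,.28)]);print(P.round(),sense()['eef_pos'])
lo=np.maximum(P.min(0)-15,0).astype(int);hi=np.minimum(P.max(0)+15,[640,400]).astype(int)
k=min(800/(hi[0]-lo[0]),600/(hi[1]-lo[1]));print(lo,hi,k)
save(c,'w16.png',(*lo,*hi),k)
E
```

```text
[[310. 259.]
 [423. 264.]
 [306. 344.]
 [408. 349.]] [0.41607646 0.13741662 0.23056224]
[291 243] [437 363] 5.0
```

View pics/w16.png

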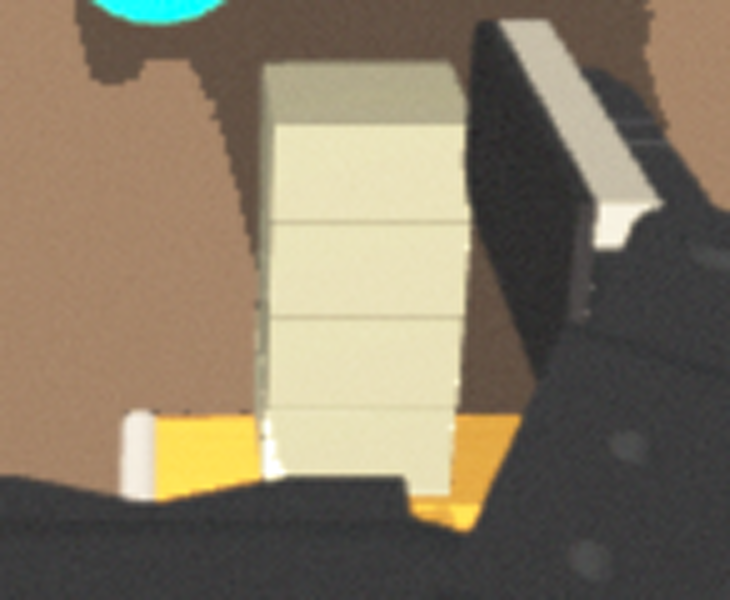

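The row is straight and gap-free against the leg: seams at crop v≈221, 316 and 407, side edges aligned near x≈270 and 465. One numeric check of centring against the shoulder.

{"name": "step_arm", "arguments": {
  "increments": [
    [[-2,1,0,0],[-5,2,0,0],[-8,3,1,0],[-8.4,3,2,0],[-8.4,3,2,0],[-8.4,3,2,0],[-8.4,3,2,0]]
  ]
}}

```text
clock: 45.9
eef_pos: [0.4972, 0.1714, 0.2109]
orientation: [0.084, -3.14, 0.0]
wrist_force: [0.1, -0.4, 0.4]
opening: 0.0683
finger_force: 0.0
```

```bash
python3 - <<'E'
from h import *
cam('side');c=cam('wrist');cv2.imwrite('pics/w17.png',c['img'])
print(sense()['eef_pos'])
g=cv2.cvtColor(c['img'],cv2.COLOR_BGR2HSV)
st=(g[...,1]<70)&(g[...,2]>190)
gold=(g[...,0]>12)&(g[...,0]<32)&(g[...,1]>150)&(g[...,2]>110)
for x in (.54,.57,.60,.63):
    y0=.2095-(.647-x)*.053
    u,v=proj(c,[x,y0,.036]);v=int(round(v));u=int(u)
    r=np.where(st[v,u-40:u+41])[0]+u-40
    if len(r):
        a,b=hit(c,r[0],v,.036),hit(c,r[-1]+1,v,.036);print('x%.3f left %s right %s mid y %.4f width %.4f want %.4f'%(x,a[:2].round(4),b[:2].round(4),(a+b)[1]/2,b[1]-a[1],y0))
u,v=proj(c,[.651,.2095,.058]);print('shoulder proj',u,v)
for vv in range(int(v)-4,int(v)+6):
    r=np.where(gold[vv,int(u)-60:int(u)+60])[0]+int(u)-60
    if len(r): print(vv,r[0],r[-1],len(r),hit(c,r[0],vv,.058)[:2].round(4),hit(c,r[-1]+1,vv,.058)[:2].round(4))
a=cam('scene')
g=cv2.cvtColor(a['img'],cv2.COLOR_BGR2HSV);m=(g[...,0]>12)&(g[...,0]<32)&(g[...,1]>120)&(g[...,2]>90)
print('leg bottom edge scene', [(u,int(np.where(m[240:280,u])[0].max()+240)) for u in (408,430,450,470)])
E
```

```text
[0.49740089 0.17150774 0.21140584]
x0.540 left [0.5413 0.1784] right [0.5386 0.2301] mid y 0.2043 width 0.0518 want 0.2038
x0.570 left [0.5709 0.1813] right [0.5682 0.232 ] mid y 0.2066 width 0.0507 want 0.2054
x0.600 left [0.6009 0.1805] right [0.598 0.235] mid y 0.2077 width 0.0545 want 0.2070
x0.630 left [0.6308 0.1822] right [0.6281 0.2342] mid y 0.2082 width 0.0520 want 0.2086
shoulder proj 344.62681024523835 315.939812228834
311 323 366 44 [0.6453 0.1828] [0.6425 0.236 ]
312 323 367 45 [0.6467 0.1829] [0.6438 0.2373]
313 323 367 34 [0.6482 0.183 ] [0.6453 0.2375]
314 323 367 33 [0.6496 0.183 ] [0.6467 0.2376]
315 323 367 33 [0.651  0.1831] [0.6481 0.2378]
316 323 367 33 [0.6525 0.1832] [0.6496 0.2379]
317 323 366 31 [0.6539 0.1833] [0.6511 0.2369]
318 324 364 26 [0.6553 0.1846] [0.6527 0.2346]
leg bottom edge scene [(408, 269), (430, 269), (450, 270), (470, 270)]
```

```bash
python3 - <<'E'
from h import *
print(r.finish_job())
E
```

```text
the job is handed in; nothing more can be done
None
```

The job is handed in: the carafe stands upright within about 3 mm of the coaster's middle, the leg is open at its stop, and all four soapstone blocks lie in one straight row behind the shoulder with no visible gap, centred on it to about 1 mm.

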